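# Book in a laptop power adapter at the trigger scanner

### The job

Book in the laptop power adapter at the scan stand: sit it on its long narrow edge on the leaning rest with the large paper label facing the scanner, let go of it, then squeeze the scanner's trigger all the way in, keep it in for half a second and let it spring back out. After that turn the adapter round on the rest so that the small metal tag faces the scanner, let go, and squeeze and release the trigger the same way once more. Leave the adapter seated on the rest like that, and do not shift the bottle, the dish or the tape.

Things in the scene. Friction and masses are not known exactly. Their poses are not given: they have to be found in the camera images.
- adapter: Loose black laptop power adapter, rounded block 32 x 130 x 58 mm (x, y, z), 0.2 to 0.45 kg, no cords. Starts upright on the bench on a long narrow edge. Origin: centre of its underside; z up, y along its length; +x is the broad face with the large white paper label (78 x 44 mm), -x the broad face with the small metal tag (44 x 20 mm). Grasp it from above across the 32 mm.
- rating_label (a point): Centre of the large white paper label with stripes, on the adapter's +x face, 16 mm from its middle plane and 29 mm above its underside.
- asset_tag (a point): Centre of the small bare-metal tag with stripes, on the adapter's -x face, on the far side from the paper label.
- scan_stand: Fixed stand: dark steel plate 330 x 190 x 10 mm, the leaning rest at its right end (seen from the robot), at its left end a 30 mm square aluminium column 350 mm high that carries the scanner and the lamp bar. Origin: on the bench under the plate, 15 mm from its middle; x points from the rest to the column (152 mm from the origin), roughly to the robot's left; z up.
- rest: Fixed aluminium shelf with two back prongs, leaning 35 degrees away from the scanner. Origin: mid length of the corner between shelf and prongs. x runs along the shelf surface (z = 0, x 0 to 43 mm) and up towards the scanner; y along its length, roughly towards the robot; z up the prongs' front faces (x = 0). Prongs 60 mm high, tips bent back, 22 wide, at y -50 and 50 mm: a finger fits between.
- seat (a point): Where the middle of the adapter's underside comes when seated: x = 16, y = 0, z = 0 mm in the rest's frame. The adapter then stands along the rest's z, its back face against the prongs, its other face to the scanner, between two end stops 14 mm high and 146 mm apart.
- scanner: Fixed grey pistol-grip barcode scanner clamped on its side, axes parallel to the rest's: the window looks along -x at the middle of the rest; the grip runs along +y, to the robot; z is square to the gun's plane. Origin in the barrel. Barrel x -56 to 68, y -28 to 30, z -31 to 31 mm. Grip x 2 to 32, y 23 to 128, z -17 to 17 mm, rubber butt to y = 138. The trigger lies along the grip's -x side.
- squeeze_point (a point): Middle between the two fingers when the trigger is fully in: x = 10, y = 77, z = 0 mm in the scanner's frame. Come in along the scanner's -z, tilted like it, fingers closing along its x: one behind the grip (x = 33 mm), one before the trigger (x = -23 mm out, -14 mm fully in). The grip does not give way; free pair 56 mm wide, squeezed 47 mm.
- trigger_pad (a point): Front face of the trigger at the place to press; moves with it. The trigger is a black sprung lever 20 mm wide and 66 mm long, hinged at its barrel end (y = 34 mm in the scanner's frame), free end at y = 96 mm.
- trigger (a joint): Angle of the trigger: 0 when out (its spring returns it), 0.20 rad fully squeezed. It takes about 4 N to start and 9 N to squeeze fully at the pad.
- lamp_bar (a point): Middle of the underside (312 mm above the bench) of the fixed lamp bar, 34 x 240 x 20 mm, lying along the stand's y above the scanner's grip. It leaves no room for an upright gripper over the grip.
- solvent_bottle: Blue solvent bottle, round, 58 mm wide, 121 mm high, standing on the bench; origin at its underside. Leave it alone.
- dish_b: Small white round dish of screws, 56 mm wide, 14 mm high, on the bench; origin at its underside. Leave it alone.
- kapton_roll: Roll of amber tape lying flat, 76 x 70 x 19 mm; origin at its underside. Leave it alone.

How it is judged:
On the way, in this order (a step that is already met when the one before it is completed fails the run):
1. the adapter sits on the rest, paper label to the scanner, let go (x of rating_label in the frame of rest between 0.026 and 0.04 m and x of asset_tag in the frame of rest between -0.006 and 0.008 m and z of rating_label in the frame of rest between 0.022 and 0.037 m and y of rating_label in the frame of rest between -0.015 and 0.015 m and z of asset_tag in the frame of rest between 0.022 and 0.037 m and y of asset_tag in the frame of rest between -0.015 and 0.015 m and angle between the y axis of adapter and the y axis of rest, either way round below 0.12 rad and linear speed of adapter below 0.02 m/s and contact force between the fingers and adapter below 0.3 N and value of joint trigger below 0.03 rad), for 0.2 s.
2. the trigger is squeezed all the way in while the paper label faces the scanner (x of rating_label in the frame of rest between 0.026 and 0.04 m and x of asset_tag in the frame of rest between -0.006 and 0.008 m and z of rating_label in the frame of rest between 0.022 and 0.037 m and y of rating_label in the frame of rest between -0.015 and 0.015 m and z of asset_tag in the frame of rest between 0.022 and 0.037 m and y of asset_tag in the frame of rest between -0.015 and 0.015 m and angle between the y axis of adapter and the y axis of rest, either way round below 0.12 rad and linear speed of adapter below 0.02 m/s and value of joint trigger above 0.16 rad), for 0.3 s.
3. the trigger has sprung back out, the adapter still seated (x of rating_label in the frame of rest between 0.026 and 0.04 m and x of asset_tag in the frame of rest between -0.006 and 0.008 m and z of rating_label in the frame of rest between 0.022 and 0.037 m and y of rating_label in the frame of rest between -0.015 and 0.015 m and z of asset_tag in the frame of rest between 0.022 and 0.037 m and y of asset_tag in the frame of rest between -0.015 and 0.015 m and angle between the y axis of adapter and the y axis of rest, either way round below 0.12 rad and linear speed of adapter below 0.02 m/s and value of joint trigger below 0.03 rad), for 0.1 s.
4. the adapter has been turned round: it sits on the rest, metal tag to the scanner, let go (x of asset_tag in the frame of rest between 0.026 and 0.04 m and x of rating_label in the frame of rest between -0.006 and 0.008 m and z of asset_tag in the frame of rest between 0.022 and 0.037 m and y of asset_tag in the frame of rest between -0.015 and 0.015 m and z of rating_label in the frame of rest between 0.022 and 0.037 m and y of rating_label in the frame of rest between -0.015 and 0.015 m and angle between the y axis of adapter and the y axis of rest, either way round below 0.12 rad and linear speed of adapter below 0.02 m/s and contact force between the fingers and adapter below 0.3 N and value of joint trigger below 0.03 rad), for 0.2 s.
5. the trigger is squeezed all the way in while the metal tag faces the scanner (x of asset_tag in the frame of rest between 0.026 and 0.04 m and x of rating_label in the frame of rest between -0.006 and 0.008 m and z of asset_tag in the frame of rest between 0.022 and 0.037 m and y of asset_tag in the frame of rest between -0.015 and 0.015 m and z of rating_label in the frame of rest between 0.022 and 0.037 m and y of rating_label in the frame of rest between -0.015 and 0.015 m and angle between the y axis of adapter and the y axis of rest, either way round below 0.12 rad and linear speed of adapter below 0.02 m/s and value of joint trigger above 0.16 rad), for 0.3 s.
At the end, for the whole second after the job is handed in: The trigger is back out (under 0.03 rad) and the adapter rests, let go and still, seated on the leaning rest with the metal tag facing the scanner: underside on the shelf within 8 mm, back face against the prongs within 8 mm, middle within 15 mm of the rest's middle, parallel to it within 0.12 rad (all of step 4); the robot touches nothing.
It fails at once if the bottle is shifted or tipped by more than 30 mm (distance of solvent_bottle from where it was at the start of the episode above 0.03 m).
It fails at once if the dish is shifted or tipped by more than 30 mm (distance of dish_b from where it was at the start of the episode above 0.03 m).
It fails at once if the tape roll is shifted or tipped by more than 30 mm (distance of kapton_roll from where it was at the start of the episode above 0.03 m).
It also fails if it takes over 72 s, if anything falls off the work surface, if the arm or the gripper's body presses on something with over 40 N, if the wrist force passes 120 N, or if a joint passes its speed limit or range.

### The arm

A 6-joint arm with a two-finger parallel gripper is mounted at the origin on a cart in front of the work surface, level with it; the furniture and walls round the work are solid. World frame = base frame: x ahead of the robot, y to its left, z up, the work surface at z = 0. Lengths are in m, angles in rad, forces in N, time in s.
With the tool pointing down it reaches from about 0.25 to 0.725 m from the base axis. Payload 4 kg.
Tool frame: the origin (TCP) lies on the centre line of the jaws, within the pads' length; the fingertips stand 25 mm ahead of it and the grasp point (between the pads) lies 6 mm ahead of it; z points along the fingers, x is the direction in which the jaws open and shut, and the axes are right-handed (so a half turn about z gives the same grasp; the last joint's range is limited). The gripper opens to 85 mm and grips with 20 to 120 N. Pads are 22 mm wide; open, the fingers measure 114 mm over their backs; the gripper's body (76 mm by 85 mm) begins 54 mm behind the grasp point. The pads swing forward as they close: fully open they stand 13 mm farther back than shut.
Start: joints at [-1.121, 0.241, 0.005, 1.335, 0, 1.571], TCP at [0.217, -0.45, 0.256] pointing down, gripper open.
Joint ranges: [-2.72, 2.72], [-1.05, 1.87], [-1.09, 1.28], [-1.99, 2.15], [-1.42, 1.44], [-3.14, 3.14]. Speed limits (rad/s): [2.79, 2.79, 3.14, 3.14, 3.14, 3.14].

### API

Orientations are given as a unit quaternion [x, y, z, w].
In Python, from workcell import bot, imaging, order gives the robot as it stands.
- The arm moves only by the tool carry_out, never from a script. Its argument "moves" is a list of rows, each a list of 5 numbers: the shift along the tool's x, y, z scaled (see below), then the turn about the tool's z scaled (see below), then the opening, from -1 (shut) to 1 (fully open). In form: [[tx, ty, tz, roll, hand], ...]. A call has 1 to 20 rows; each row is the pose to reach, as a shift and turn from the pose commanded when the call began, along the tool's axes at that moment; what a row does not reach only later rows make up. The controller multiplies each number of a shift by 0.1 m and each number of a turn by 90 degrees. A row lasts 1/10 s, in which the tool goes at most 50 mm and 8.59 degrees, less where a joint would pass 70% of its speed; a pose out of reach is approached as far as the arm can. A call with a number of a shift or a turn outside -1 to 1 is refused whole. A call with a gripper value outside its range is refused whole. The fingers move at their own pace and stop on an object; the grip force is fixed at half the most. Time passes only in rows, so rows that repeat a pose let the fingers close. It gives the time, the measured TCP pose, the force and the opening at its end, in the units of the state.
- bot.get_obs(): the state, without advancing time (a new reading comes with each control period).
- imaging.camera(name): name is "side" or "top" or "wrist"; returns the picture (420x560x3 uint8, red, green, blue); there is no depth.
- imaging.camera_model(name): a dict with "fovy" (degrees; the focal length in pixels is half the picture's height over the tangent of half this angle, whatever the lens; pixels are square), "cx", "cy" (the principal point, pixels), "eye" and "rotation" of the camera in the world. Camera axes: x right, y up, looking along -z (the intrinsics and any distortion apply to the point x, -y, -z); pixel columns grow to the right and rows downward; lengths in m; the calibration is good to about 2 mm. A picture is of the moment at which its call begins: read the wrist's pose just before it. camera_model takes no time and is no camera call; for the wrist camera it gives the pose at the moment of the call.
- order.job_done(): hands the job in, once; it reports no verdict.
The state is a dict: "clock": time; "joint_pos": joint angles; "joint_vel": joint speeds; "tau": joint torques, N m; "eef_pos": TCP position; "tool_rot": TCP orientation; "ft_force": force on the tool from outside, world axes, zero at the start; "ft_torque": the same for the moment, N m; "grip_width": finger opening in m.
Only numpy, scipy, OpenCV 4.12 (cv2) and the standard library are available. Lean on these libraries where they do the work, as an engineer would, in place of code of your own. Each camera call takes 0.05 s, during which the arm holds its last target.

## Working session

There is one attempt and no reset: what is moved stays moved. The work goes in short steps, Python scripts to look and compute and a tool call to move; the robot and the scene stay as the last step left them, time stands still between calls to the robot, and variables do not carry over. Pictures are saved under pics/ and viewed, and the job is handed in when it is done.

Besides the shell and the picture viewer there is one more tool, called after "Request:" by a JSON object that holds its "op" and its "data", one argument or row to a line. carry_out: Moves the arm, as the interface text tells. Its arguments: {"type":"object","properties":{"moves":{"type":"array","items":{"type":"array","items":{"type":"number","minimum":-1,"maximum":1}}}},"required":["moves"]}

```bash
ls; mkdir -p pics
python3 - <<'E'
from workcell import bot, imaging, order
import cv2, json
print(bot.get_obs())
for n in ["side","top","wrist"]:
    m=imaging.camera_model(n); print(n,m)
    im=imaging.camera(n); cv2.imwrite(f"pics/{n}0.png",im[:,:,::-1])
E
```

```text
pics
{'clock': 0.0, 'joint_pos': array([-1.12098730e+00,  2.41417625e-01,  3.71327174e-03,  1.33518798e+00,
       -4.91675766e-05,  1.57081970e+00]), 'joint_vel': array([-1.13998252e-03,  5.74213103e-04, -4.32762574e-04,  5.64092062e-05,
        1.64493763e-03, -1.85041476e-04]), 'tau': array([ 4.05838982e-04, -3.72320902e+01,  2.52405417e+01,  1.70229084e-02,
        1.12695411e-04,  1.28329893e-05]), 'eef_pos': array([ 0.21713202, -0.4497482 ,  0.2554064 ]), 'tool_rot': array([ 8.46986125e-01, -5.31613963e-01, -9.00724762e-04, -5.36289342e-04]), 'ft_force': array([-0.02458456,  0.16755453, -0.73811088]), 'ft_torque': array([ 0.02456723,  0.01519257, -0.00243795]), 'grip_width': 0.08540506307529423}
side {'fovy': 47.845074827361046, 'cx': 276.8015295047893, 'cy': 210.2452738572429, 'eye': array([-0.19318065,  0.9803294 ,  0.85150983]), 'rotation': array([-0.16342243,  0.48366014,  0.8081483 , -0.29370446])}
top {'fovy': 54.27253515021333, 'cx': 283.9957878029017, 'cy': 211.59218060045046, 'eye': array([ 0.3212823 , -0.01391262,  1.65912233]), 'rotation': array([-0.06615598,  0.06322801,  0.70847061, -0.69978211])}
wrist {'fovy': 66.03436572372777, 'cx': 278.44185989794846, 'cy': 206.81507441531022, 'eye': array([ 0.28612954, -0.41647238,  0.373208  ]), 'rotation': array([-0.12706868,  0.08028992, -0.52556841,  0.83736786])}
```

View pics/side0.png

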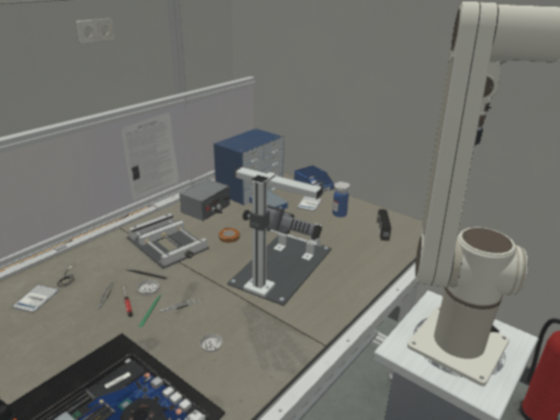

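View pics/top0.png

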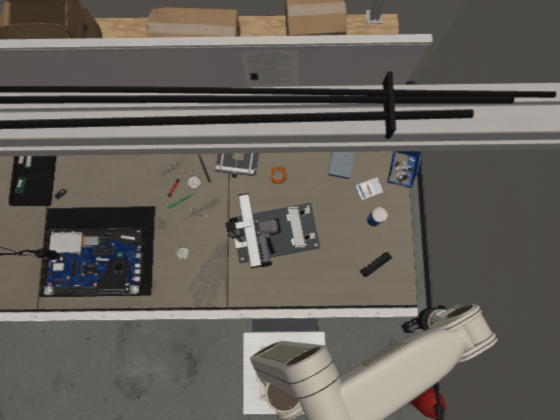

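View pics/wrist0.png

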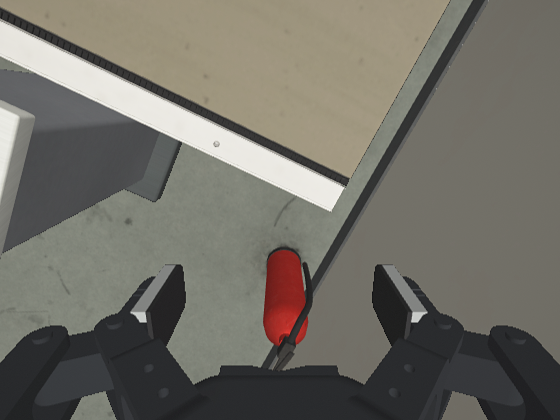

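View pics/side0c.png

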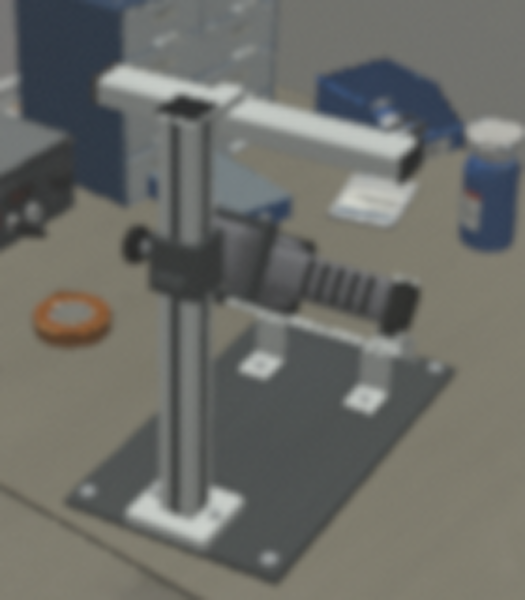

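View pics/top0c.png

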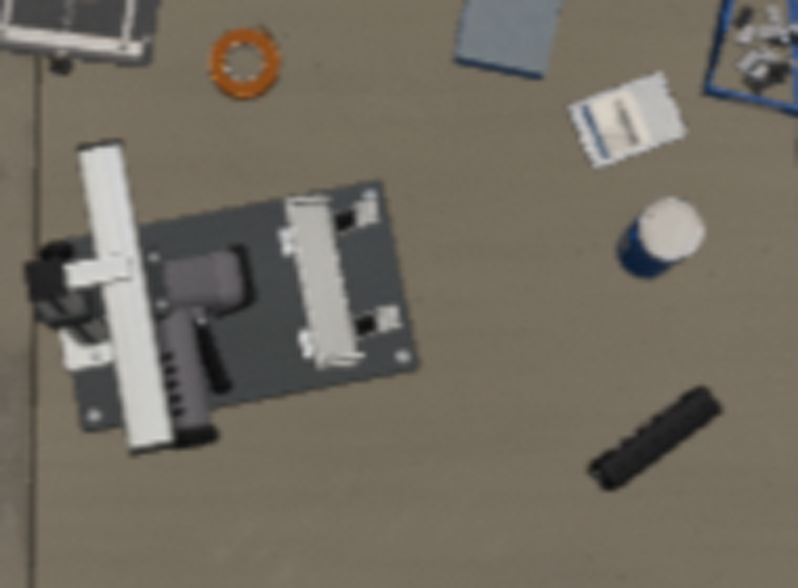

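```bash
cat > h.py <<'E'
import numpy as np, cv2
from scipy.spatial.transform import Rotation as R
from workcell import bot, imaging, order
def ray(m,u,v):
    f=210/np.tan(np.radians(m['fovy'])/2)
    d=np.array([(u-m['cx'])/f,-(v-m['cy'])/f,-1.0])
    return np.array(m['eye']),R.from_quat(m['rotation']).apply(d)
def atz(m,u,v,z):
    e,d=ray(m,u,v); return e+d*(z-e[2])/d[2]
def proj(m,p):
    f=210/np.tan(np.radians(m['fovy'])/2)
    q=R.from_quat(m['rotation']).inv().apply(np.atleast_2d(p)-m['eye'])
    return np.c_[m['cx']-f*q[:,0]/q[:,2], m['cy']+f*q[:,1]/q[:,2]]
def tri(obs):
    A=np.zeros((3,3));b=np.zeros(3)
    for m,u,v in obs:
        e,d=ray(m,u,v); d=d/np.linalg.norm(d); P=np.eye(3)-np.outer(d,d); A+=P;b+=P@e
    x=np.linalg.solve(A,b)
    return x,[ (proj(m,x)[0]-[u,v]).round(1) for m,u,v in obs]
E
python3 - <<'E'
from h import *
t=imaging.camera_model('top'); s=imaging.camera_model('side')
def T(u,v,z): return atz(t,220+u/4.2,160+v/4.2,z).round(3)
print(t['rotation'])
for n,u,v,z in [('plR far',380,183,.01),('plR near',418,367,.01),('plL near',85,430,.01),('bottle',672,230,.121),('tape',245,63,.019),('ad a',710,400,.058),('ad b',600,475,.058),('lamp far',100,145,.332),('lamp near',150,445,.332)]:
    print(n,T(u,v,z))
def S(u,v): return 210+u/3.75,150+v/3.75
print('side plates', [atz(s,*S(u,v),.01).round(3) for u,v in [(455,372),(275,580),(65,500)]])
# lamp near end bottom etc
E
```

```text
[-0.06615598  0.06322801  0.70847061 -0.69978211]
plR far [ 0.659 -0.118  0.01 ]
plR near [ 0.479 -0.15   0.01 ]
plL near [0.422 0.169 0.01 ]
bottle [ 0.589 -0.375  0.121]
tape [0.78  0.013 0.019]
ad a [ 0.44  -0.416  0.058]
ad b [ 0.373 -0.311  0.058]
lamp far [0.627 0.123 0.332]
lamp near [0.391 0.083 0.332]
side plates [array([ 0.471, -0.138,  0.01 ]), array([0.418, 0.178, 0.01 ]), array([0.599, 0.21 , 0.01 ])]
```

Run:
```python
import cv2
a=cv2.imread('pics/side0.png'); c=a[195:250,360:420]; cv2.imwrite('pics/side0d.png',cv2.resize(c,None,fx=9,fy=9,interpolation=cv2.INTER_CUBIC))
```

```text
(no output)
```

View pics/side0d.png

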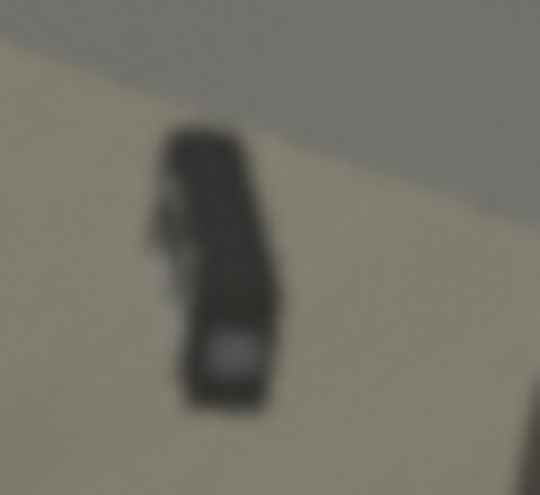

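Request:
{"op": "carry_out", "data": {
  "moves": [
    [0,0,-0.9,0,1],
    [0,0,-0.9,0,1],
    [0,0,-0.9,0,1]
  ]
}}

```text
clock: 0.45
eef_pos: [0.2183, -0.452, 0.3519]
tool_rot: [0.847, -0.532, 0.004, 0.003]
ft_force: [0.3, 0.1, 1.1]
grip_width: 0.0857
```

Request:
{"op": "carry_out", "data": {
  "moves": [
    [0,-0.5,-0.3,-0.1,1],
    [0,-0.8,-0.5,-0.2,1],
    [0,-1,-0.5,-0.3,1],
    [0,-1,-0.5,-0.4,1],
    [0,-1,-0.5,-0.5,1],
    [0,-1,-0.5,-0.6,1],
    [0,-1,-0.5,-0.7,1],
    [0,-1,-0.5,-0.8,1],
    [0,-1,-0.5,-0.9,1],
    [0,-1,-0.5,-1,1],
    [0,-1,-0.5,-1,1]
  ]
}}

```text
clock: 1.55
eef_pos: [0.3074, -0.4066, 0.3955]
tool_rot: [0.974, 0.225, -0.0, -0.001]
ft_force: [-0.3, -0.8, 0.4]
grip_width: 0.0852
```

```bash
cat > snap.py <<'E'
import sys,pickle
from h import *
def snap(n,name):
    m=imaging.camera_model(n); im=imaging.camera(n)[:,:,::-1].copy()
    cv2.imwrite(f"pics/{name}.png",im); pickle.dump(m,open(f"pics/{name}.pkl",'wb')); return m,im
if __name__=='__main__':
    snap(sys.argv[1],sys.argv[2]); print(bot.get_obs()['joint_pos'].round(3))
E
python3 snap.py wrist w1
```

```text
[-0.924  0.252  0.378  1.698 -0.     0.193]
```

View pics/w1.png

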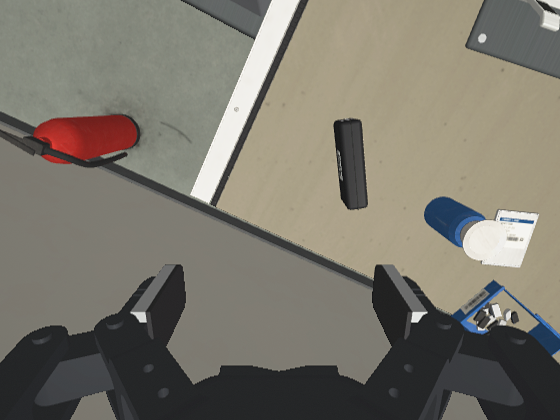

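Run:
```python
from h import *
import pickle
m=pickle.load(open('pics/w1.pkl','rb'))
a=cv2.imread('pics/w1.png'); c=a[110:220,320:385]; cv2.imwrite('pics/w1c.png',cv2.resize(c,None,fx=5,fy=5,interpolation=cv2.INTER_CUBIC))
P=[atz(m,u,v,.058) for u,v in [(337,122),(359,121),(367,206),(346,208)]]
print(np.round(P,3))
```

```text
[[ 0.355 -0.321  0.058]
 [ 0.382 -0.307  0.058]
 [ 0.454 -0.407  0.058]
 [ 0.427 -0.423  0.058]]
```

View pics/w1c.png

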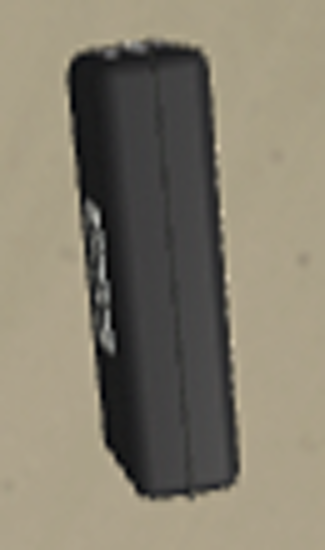

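Request:
{"op": "carry_out", "data": {
  "moves": [
    [0.5,0.03,0.3,-0.08,1],
    [1,0.05,0.6,-0.105,1],
    [1,0.05,1,-0.105,1],
    [1,0.05,1,-0.105,1],
    [1,0.05,1,-0.105,1]
  ]
}}

```text
clock: 2.1
eef_pos: [0.3992, -0.3672, 0.2953]
tool_rot: [0.953, 0.303, -0.001, -0.001]
ft_force: [0.5, 0.5, 0.9]
grip_width: 0.0851
```

```bash
python3 snap.py wrist w2
```

```text
[-0.744  0.315  0.213  1.467 -0.     0.212]
```

View pics/w2.png

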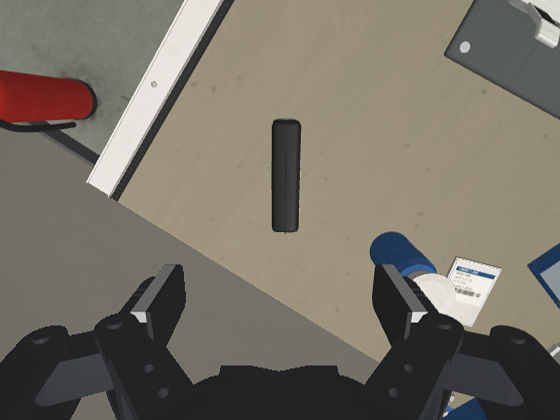

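Run:
```python
from h import *
import pickle
m=pickle.load(open('pics/w2.pkl','rb'))
P=np.array([atz(m,u,v,z) for u,v,z in [(286,121,.055),(285,231,.055),(272,176,.05),(299.5,176,.05)]])
print(P.round(4)); d=P[1]-P[0]; print(np.degrees(np.arctan2(d[1],d[0])),np.linalg.norm(d),np.linalg.norm(P[3]-P[2]),(P[0]+P[1])/2)
o=bot.get_obs(); Rt=R.from_quat(o['tool_rot']); c=(P[0]+P[1])/2; print(Rt.inv().apply(c-o['eef_pos']), Rt.as_matrix()[:,0])
```

```text
[[ 0.3708 -0.3121  0.055 ]
 [ 0.4434 -0.4156  0.055 ]
 [ 0.3933 -0.3709  0.05  ]
 [ 0.419  -0.3528  0.05  ]]
-54.92877417540537 0.12639667156039283 0.03143012915233142 [ 0.40706493 -0.36387026  0.055     ]
[ 8.54932590e-03 -4.09879529e-05  2.42708354e-01] [ 8.17387344e-01  5.76088474e-01 -1.97433742e-06]
```

Request:
{"op": "carry_out", "data": {
  "moves": [
    [0.09,0,0.5,0,1],
    [0.09,0,1,0,1]
  ]
}}

```text
clock: 2.35
eef_pos: [0.4102, -0.3662, 0.202]
tool_rot: [0.953, 0.302, 0.004, 0.006]
ft_force: [0.8, -0.2, -0.8]
grip_width: 0.0855
```

Request:
{"op": "carry_out", "data": {
  "moves": [
    [0,0,0.5,0,1],
    [0,0,1,0,1]
  ]
}}

```text
clock: 2.55
eef_pos: [0.4091, -0.3661, 0.0996]
tool_rot: [0.953, 0.301, 0.002, 0.004]
ft_force: [-0.1, -0.0, 0.2]
grip_width: 0.0855
```

Request:
{"op": "carry_out", "data": {
  "moves": [
    [0,0,0.2,0,1],
    [0,0,0.4,0,1],
    [0,0,0.41,0,-1],
    [0,0,0.41,0,-1],
    [0,0,0.41,0,-1],
    [0,0,0.41,0,-1],
    [0,0,0.41,0,-1]
  ]
}}

```text
clock: 3.25
eef_pos: [0.4082, -0.3644, 0.0586]
tool_rot: [0.953, 0.302, 0.001, 0.002]
ft_force: [-1.4, -0.9, 6.5]
grip_width: 0.0309
```

```bash
python3 -c "
from h import *
o=bot.get_obs();print(o['clock'],o['eef_pos'],o['grip_width'],o['ft_force'])"
```

```text
3.25 [ 0.40822329 -0.36436124  0.05864435] 0.030869599278927407 [-1.36994923 -0.9230704   6.49659332]
```

Request:
{"op": "carry_out", "data": {
  "moves": [
    [0,0,-0.5,0,-1],
    [0,0,-1,0,-1]
  ]
}}

```text
clock: 3.45
eef_pos: [0.4057, -0.3614, 0.1559]
tool_rot: [0.953, 0.303, -0.001, -0.002]
ft_force: [2.1, -1.1, -1.4]
grip_width: 0.0308
```

Request:
{"op": "carry_out", "data": {
  "moves": [
    [0.2,0,-0.45,0,-1],
    [0.5,0,-0.9,0,-1],
    [0.9,0,-1,0,-1]
  ]
}}

```text
clock: 3.75
eef_pos: [0.4818, -0.3124, 0.2628]
tool_rot: [0.954, 0.301, 0.003, 0.004]
ft_force: [1.4, -1.3, -1.4]
grip_width: 0.0308
```

Request:
{"op": "carry_out", "data": {
  "moves": [
    [0.4,0,-0.3,0,-1],
    [0.8,0,-0.6,0,-1],
    [1,0,-1,0,-1]
  ]
}}

```text
clock: 4.05
eef_pos: [0.5636, -0.2502, 0.3557]
tool_rot: [0.953, 0.304, -0.001, -0.001]
ft_force: [1.4, -0.5, -2.6]
grip_width: 0.0314
```

Request:
{"op": "carry_out", "data": {
  "moves": [
    [0.2,-0.1,-0.3,0.09,-1],
    [0.43,-0.15,-0.6,0.18,-1],
    [0.43,-0.15,-0.6,0.28,-1],
    [0.43,-0.15,-0.6,0.28,-1]
  ]
}}

```text
clock: 4.45
eef_pos: [0.5895, -0.2152, 0.4172]
tool_rot: [0.996, 0.088, 0.001, 0.001]
ft_force: [-0.8, -0.5, -3.1]
grip_width: 0.031
```

```bash
python3 snap.py wrist w3; python3 snap.py side s3
```

```text
[-0.351  0.555  0.89   1.905 -0.     1.042]
[-0.352  0.555  0.888  1.905 -0.     1.041]
```

View pics/w3.png

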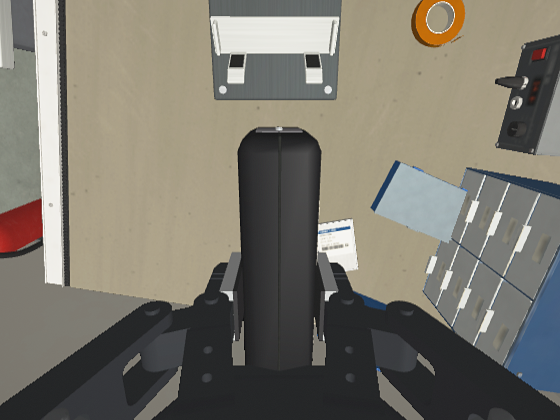

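View pics/s3.png

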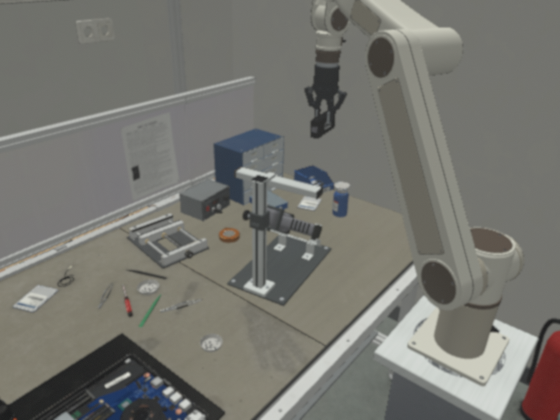

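Request:
{"op": "carry_out", "data": {
  "moves": [
    [0,-0.5,0,0,-1],
    [0,-1,0,0,-1],
    [0,-1,0,0,-1],
    [0,-1,0,0,-1]
  ]
}}

```text
clock: 4.95
eef_pos: [0.5703, -0.1168, 0.4159]
tool_rot: [0.996, 0.089, -0.001, 0.0]
ft_force: [-0.0, -0.4, -1.9]
grip_width: 0.031
```

```bash
python3 snap.py wrist w4
```

```text
[-2.030e-01  4.320e-01  6.880e-01  1.828e+00 -1.000e-03  1.191e+00]
```

View pics/w4.png

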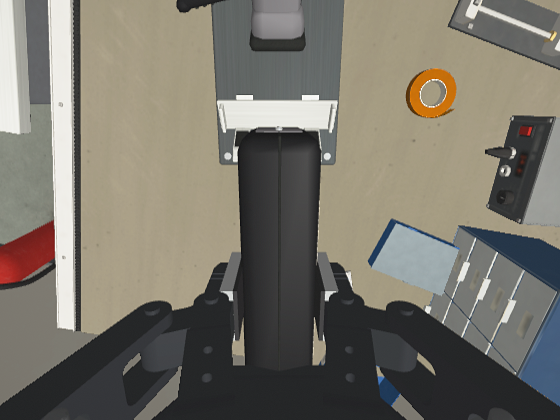

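Request:
{"op": "carry_out", "data": {
  "moves": [
    [0,-0.5,0,0,-1],
    [0,-0.8,0,0,-1],
    [0,-0.8,0,0,-1],
    [0,-0.8,0,0,-1]
  ]
}}

```text
clock: 5.4
eef_pos: [0.5575, -0.0397, 0.4159]
tool_rot: [0.996, 0.087, -0.0, 0.0]
ft_force: [0.6, -0.5, -2.6]
grip_width: 0.0312
```

```bash
python3 snap.py wrist w5
```

```text
[-7.200e-02  3.720e-01  5.980e-01  1.797e+00 -1.000e-03  1.325e+00]
```

View pics/w5.png

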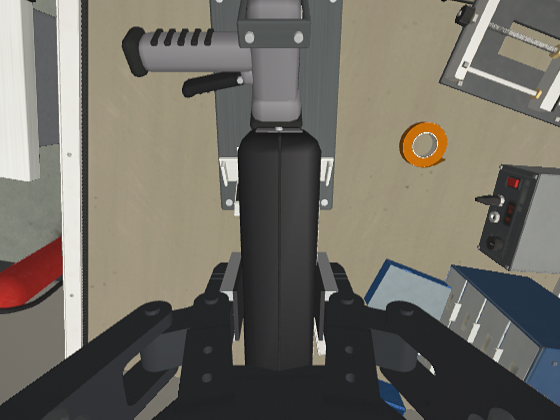

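Run:
```python
import cv2
for n,(y0,y1,x0,x1) in {'w3':(0,105,200,350),'w4':(0,170,170,350),'w5':(0,150,110,320)}.items():
    c=cv2.imread(f'pics/{n}.png')[y0:y1,x0:x1]; f=min(800/(x1-x0),600/(y1-y0)); print(n,f); cv2.imwrite(f'pics/{n}z.png',cv2.resize(c,None,fx=f,fy=f,interpolation=cv2.INTER_CUBIC))
```

```text
w3 5.333333333333333
w4 3.5294117647058822
w5 3.8095238095238093
```

View pics/w3z.png

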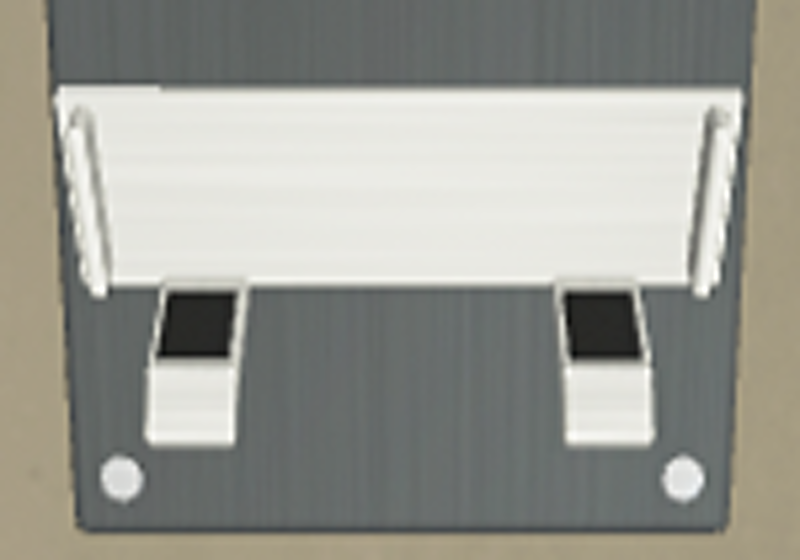

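View pics/w4z.png

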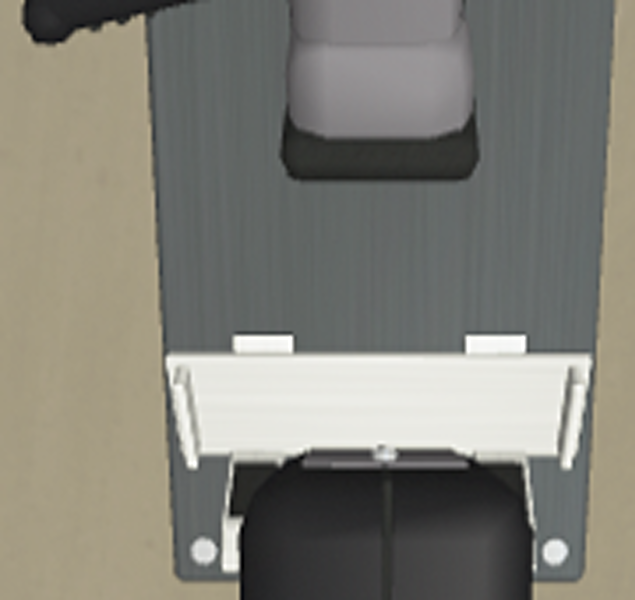

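View pics/w5z.png

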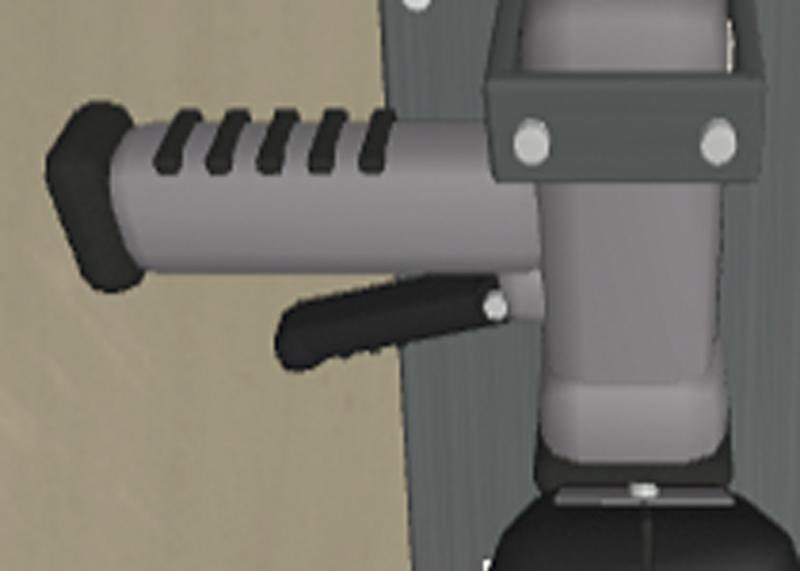

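```bash
cat > geo.py <<'E'
from h import *
import pickle
M={n:pickle.load(open(f'pics/{n}.pkl','rb')) for n in ['w3','w4','w5']}
def Z(n,u,v):
    f,x0,y0={'w3':(5.3333,200,0),'w4':(3.52941,170,0),'w5':(3.80952,110,0)}[n]
    return M[n],x0+(u+.5)/f-.5,y0+(v+.5)/f-.5
E
python3 - <<'E'
from geo import *
print('plate',[atz(*Z('w3',u,v),.01).round(4) for u,v in [(75,532),(730,532)]],[atz(*Z('w4',u,v),.01).round(4) for u,v in [(174,580),(586,580)]])
for nm,a,b in [('shelf near front',(57,88),(168,354)),('shelf far front',(742,88),(590,354)),('stop near tip low end',(100,297),(193,467)),('stop far',(702,297),(566,467)),('bolt n',(122,478),(203,551)),('bolt f',(683,478),(555,551)) ]:
    print(nm,tri([Z('w3',*a),Z('w4',*b)]))
for nm,a,b in [('nose near low',(283,175),(536,490)),('nose far low',(477,175),(731,490)),('rim top near',(290,125),(543,440))]:
    print(nm,tri([Z('w4',*a),Z('w5',*b)]))
E
```

```text
plate [array([ 0.4779, -0.1484,  0.01  ]), array([ 0.6642, -0.1152,  0.01  ])] [array([ 0.4775, -0.1478,  0.01  ]), array([ 0.6648, -0.114 ,  0.01  ])]
shelf near front (array([ 0.47397379, -0.04877622,  0.07286567]), [array([0.1, 0. ]), array([-0.1,  0. ])])
shelf far front (array([ 0.63365603, -0.01999995,  0.07193322]), [array([-0.1,  0. ]), array([ 0.1, -0. ])])
stop near tip low end (array([ 0.48683627, -0.09054306,  0.0591568 ]), [array([0.1, 0. ]), array([-0.1,  0. ])])
stop far (array([ 0.63629415, -0.06369905,  0.05802641]), [array([-0.,  0.]), array([ 0., -0.])])
bolt n (array([ 0.489655  , -0.13153736,  0.01321722]), [array([-0.2, -0. ]), array([ 0.2, -0. ])])
bolt f (array([ 0.64739135, -0.1033412 ,  0.01170489]), [array([ 0., -0.]), array([-0., -0.])])
nose near low (array([0.51883312, 0.00721781, 0.17335867]), [array([0., 0.]), array([-0., -0.])])
nose far low (array([0.57354263, 0.01693387, 0.1742079 ]), [array([-0.1, -0. ]), array([0.1, 0. ])])
rim top near (array([0.51845508, 0.02096739, 0.16962585]), [array([0., 0.]), array([-0., -0.])])
```

```bash
cat >> geo.py <<'E'
yaw=np.radians(10.2)
sx=np.array([-np.sin(yaw),np.cos(yaw),0]); sy=np.array([-np.cos(yaw),-np.sin(yaw),0]); sz=np.array([0,0,1.])
c35,s35=np.cos(np.radians(35)),np.sin(np.radians(35))
rx=c35*sx+s35*sz; rz=-s35*sx+c35*sz; ry=sy
O=np.array([.560,-.0693,.0477])
def rest(x,y,z): return O+(x*rx+y*ry+z*rz)/1000
def scan(x,y,z,x0=196,z0=29): return rest(x0+x,y,z0+z)
E
python3 - <<'E'
from geo import *
im=cv2.imread('pics/w5.png'); f=3.80952
big=cv2.resize(im[0:150,110:320],None,fx=f,fy=f,interpolation=cv2.INTER_CUBIC)
pts={}
for z in(-17,17):
  for x in (2,32):
    for y in(23,128): pts[f'g']=0; pts[(x,y,z)]=(0,255,0)
for z in(-31,31):
  for y in(-28,30): pts[(-56,y,z)]=(0,0,255)
for z in(-10,10): 
    pts[(-23,77,z)]=(255,255,0); pts[(-23,96,z)]=(255,0,255)
pts.pop('g')
for p,c in pts.items():
    q=(proj(M['w5'],scan(*p))[0]-[110,0]+.5)*f-.5
    cv2.circle(big,tuple(int(v) for v in q),4,c,2)
cv2.imwrite('pics/w5m.png',big)
print(scan(0,0,0),scan(10,77,0),scan(-23,77,0),scan(-23,77,10))
E
```

```text
[0.53451395 0.07234551 0.18387639] [0.45728029 0.06677205 0.18961216] [0.46206725 0.04016726 0.17068413] [0.46308297 0.03452214 0.17887565]
```

View pics/w5m.png

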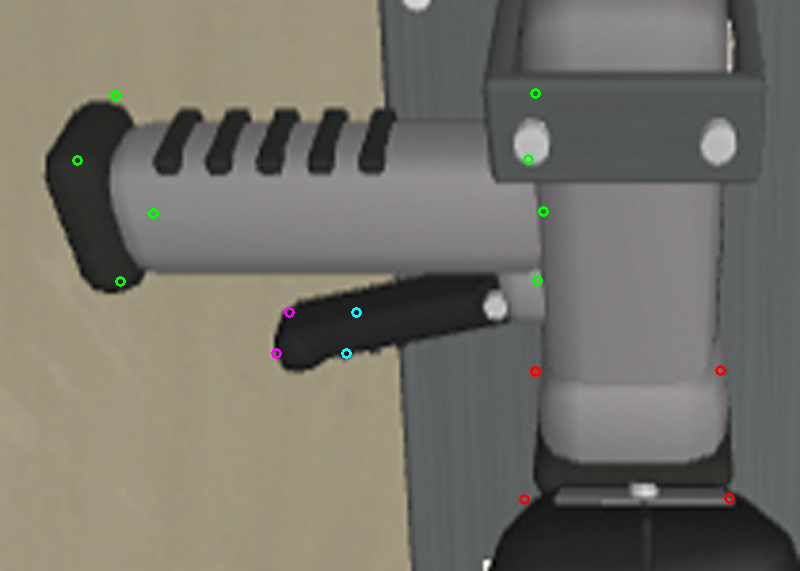

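Request:
{"op": "carry_out", "data": {
  "moves": [
    [-0.03,0.24,0,-0.09,-1],
    [-0.03,0.24,0,-0.18,-1],
    [-0.03,0.24,0,-0.27,-1],
    [-0.03,0.24,0,-0.36,-1],
    [-0.03,0.24,0,-0.45,-1],
    [-0.03,0.24,0,-0.54,-1],
    [-0.03,0.24,0,-0.63,-1],
    [-0.03,0.24,0,-0.72,-1],
    [-0.03,0.24,0,-0.81,-1],
    [-0.03,0.24,0,-0.9,-1],
    [-0.03,0.24,0,-1,-1],
    [-0.03,0.24,0,-1,-1],
    [-0.03,0.24,0,-1,-1]
  ]
}}

```text
clock: 6.75
eef_pos: [0.5588, -0.0643, 0.4157]
tool_rot: [0.644, 0.765, -0.0, -0.0]
ft_force: [0.3, 0.5, -3.3]
grip_width: 0.0308
```

```bash
cat > st.py <<'E'
from geo import *
def st(tgt=None,tyaw=None):
    o=bot.get_obs(); Rm=R.from_quat(o['tool_rot']).as_matrix(); p=o['eef_pos']
    d=p-O; print('clk',round(o['clock'],2),'tcp',p.round(4),'stand rel O mm',(np.array([d@sx,d@sy,d[2]])*1000).round(1),'yaw',np.degrees(np.arctan2(Rm[1,0],Rm[0,0])).round(2),'w',round(o['grip_width'],4),'F',o['ft_force'].round(1),'j6',o['joint_pos'][5].round(3))
    print('tilt',np.degrees(Rm[0,2]).round(2),np.degrees(Rm[1,2]).round(2))
    return o,Rm
if __name__=='__main__': st()
E
python3 st.py; python3 snap.py wrist w6
```

```text
clk 6.75 tcp [ 0.5588 -0.0643  0.4157] stand rel O mm [5.10e+00 3.00e-01 3.68e+02] yaw 99.75 w 0.0308 F [ 0.3  0.5 -3.3] j6 -0.285
tilt -0.03 -0.01
[-0.114  0.381  0.611  1.801 -0.    -0.285]
```

View pics/w6.png

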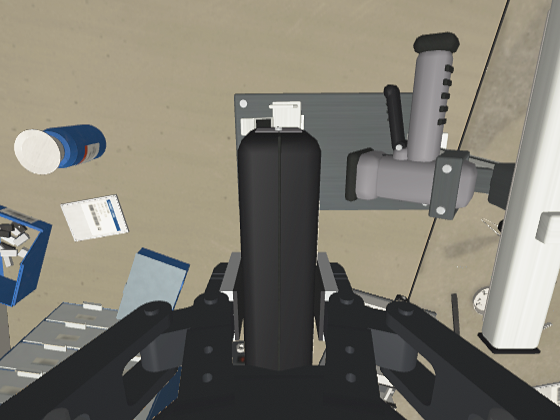

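Request:
{"op": "carry_out", "data": {
  "moves": [
    [0.01,0,0.5,-0.005,-1],
    [0.01,0,1,-0.005,-1]
  ]
}}

```text
clock: 7.0
eef_pos: [0.5599, -0.0625, 0.3168]
tool_rot: [0.641, 0.768, 0.002, 0.003]
ft_force: [2.0, -0.6, -4.5]
grip_width: 0.0308
```

Request:
{"op": "carry_out", "data": {
  "moves": [
    [0,0,0.5,0,-1],
    [0,0,1,0,-1]
  ]
}}

```text
clock: 7.2
eef_pos: [0.5582, -0.0623, 0.2145]
tool_rot: [0.641, 0.768, 0.0, 0.0]
ft_force: [0.7, -0.1, -3.4]
grip_width: 0.0312
```

Request:
{"op": "carry_out", "data": {
  "moves": [
    [0,0,0.4,0,-1],
    [0,0,0.8,0,-1],
    [0,0,0.8,0,-1],
    [0,0,0.8,0,-1]
  ]
}}

```text
clock: 7.6
eef_pos: [0.5584, -0.0621, 0.1363]
tool_rot: [0.64, 0.768, -0.0, -0.001]
ft_force: [0.2, 0.1, -1.6]
grip_width: 0.0307
```

```bash
python3 st.py; python3 snap.py wrist w7; python3 snap.py side s7;python3 -c "
import cv2
a=cv2.imread('pics/s7.png')[180:310,200:360];cv2.imwrite('pics/s7z.png',cv2.resize(a,None,fx=4.5,fy=4.5,interpolation=cv2.INTER_CUBIC))"
```

```text
clk 7.6 tcp [ 0.5584 -0.0621  0.1363] stand rel O mm [ 7.3  0.4 88.6] yaw 100.4 w 0.0307 F [ 0.2  0.1 -1.6] j6 -0.292
tilt -0.07 0.01
[-0.111  0.438 -0.03   1.1    0.    -0.292]
[-0.111  0.437 -0.029  1.1    0.    -0.293]
```

View pics/w7.png

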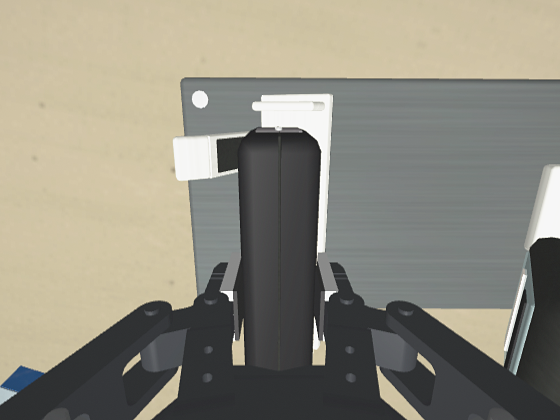

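View pics/s7z.png

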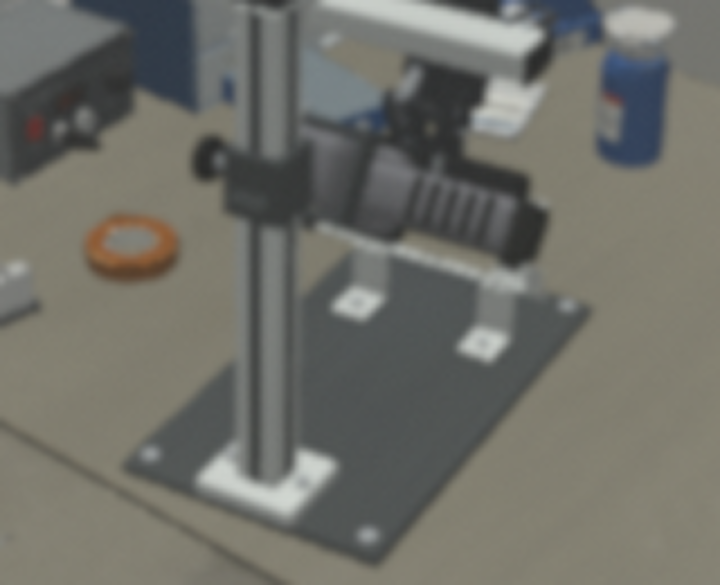

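Request:
{"op": "carry_out", "data": {
  "moves": [
    [-0.02,0,0.06,0,-1],
    [-0.02,0,0.12,0,-1],
    [-0.02,0,0.13,0,-1],
    [-0.02,0,0.13,0,-1]
  ]
}}

```text
clock: 8.1
eef_pos: [0.5596, -0.0643, 0.1241]
tool_rot: [0.64, 0.769, 0.0, 0.001]
ft_force: [0.4, -1.0, 1.0]
grip_width: 0.0306
```

Request:
{"op": "carry_out", "data": {
  "moves": [
    [0,0,0.01,0,-1],
    [0,0,0.02,0,-1],
    [0,0,0.02,0,-1]
  ]
}}

```text
clock: 8.4
eef_pos: [0.56, -0.0648, 0.1234]
tool_rot: [0.64, 0.768, 0.0, 0.002]
ft_force: [-0.7, -3.9, 9.2]
grip_width: 0.0313
```

```bash
python3 st.py
```

```text
clk 8.4 tcp [ 0.56   -0.0648  0.1234] stand rel O mm [ 4.4 -0.8 75.7] yaw 100.43 w 0.0313 F [-0.7 -3.9  9.2] j6 -0.296
tilt 0.22 -0.12
```

Request:
{"op": "carry_out", "data": {
  "moves": [
    [0,0,-0.01,0,-0.2],
    [0,0,-0.02,0,0.2],
    [-0.03,0,-0.02,0,0.2],
    [-0.06,0,-0.02,0,0.2],
    [-0.09,0,-0.02,0,0.2],
    [-0.12,0,-0.02,0,0.2],
    [-0.15,0,-0.02,0,0.2],
    [-0.18,0,-0.02,0,0.2],
    [-0.2,0,-0.02,0,0.2],
    [-0.2,0,-0.02,0,0.2]
  ]
}}

```text
clock: 9.4
eef_pos: [0.5625, -0.0843, 0.123]
tool_rot: [0.64, 0.768, -0.0, 0.0]
ft_force: [-0.2, -0.2, -0.2]
grip_width: 0.0511
```

```bash
python3 st.py;  python3 snap.py wrist w8
```

```text
clk 9.4 tcp [ 0.5625 -0.0843  0.123 ] stand rel O mm [-15.2   0.2  75.3] yaw 100.43 w 0.0511 F [-0.2 -0.2 -0.2] j6 -0.33
tilt 0.0 -0.06
[-1.480e-01  4.640e-01 -3.200e-02  1.075e+00 -1.000e-03 -3.300e-01]
```

View pics/w8.png

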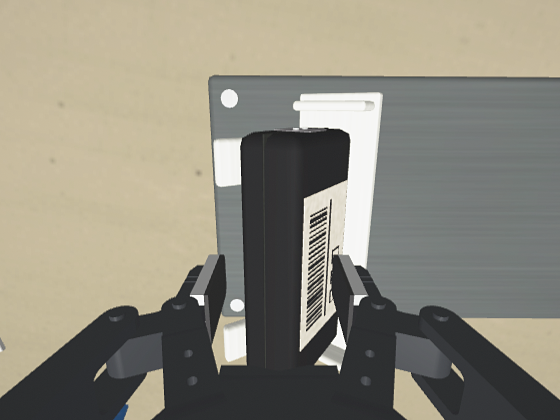

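```bash
cat > ov.py <<'E'
import sys
from geo import *
def ov(name,crop,f):
    m=pickle.load(open(f'pics/{name}.pkl','rb')); im=cv2.imread(f'pics/{name}.png'); x0,y0,x1,y1=crop
    b=cv2.resize(im[y0:y1,x0:x1],None,fx=f,fy=f,interpolation=cv2.INTER_CUBIC)
    def P(p): return tuple(int(v) for v in (proj(m,rest(*p))[0]-[x0,y0]+.5)*f-.5)
    def L(a,c,col): cv2.line(b,P(a),P(c),col,1)
    for y in(-65,65):
        q=[(0,y,0),(32,y,0),(32,y,58),(0,y,58)]
        for i in range(4): L(q[i],q[(i+1)%4],(0,255,0))
    for x,z in[(0,0),(32,0),(32,58),(0,58)]: L((x,-65,z),(x,65,z),(0,255,0))
    q=[(32,-39,7),(32,39,7),(32,39,51),(32,-39,51)]
    for i in range(4): L(q[i],q[(i+1)%4],(0,0,255))
    cv2.imwrite(f'pics/{name}o.png',b)
if __name__=='__main__': ov(sys.argv[1],[int(v) for v in sys.argv[2:6]],float(sys.argv[6]))
E
python3 ov.py w8 180 60 430 380 1.85
```

```text
(no output)
```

View pics/w8o.png

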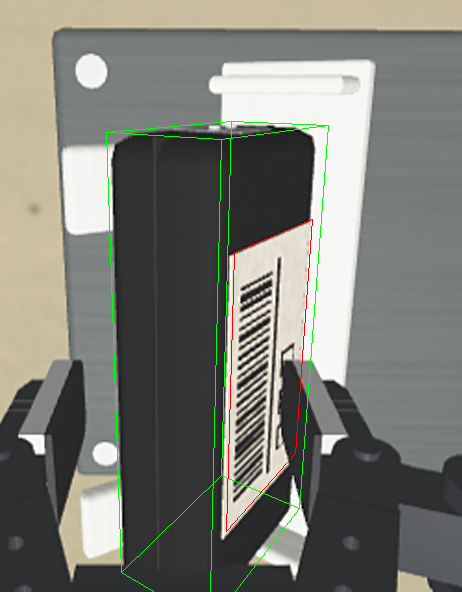

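Request:
{"op": "carry_out", "data": {
  "moves": [
    [0,0,-0.2,0,0.2],
    [0,0,-0.6,0,0.2],
    [0,0,-1,0,0.2],
    [0,0,-1,0,0.2],
    [0,-0.4,-1,0,0.2],
    [0,-0.8,-1,0,0.2],
    [0,-0.8,-1,0,0.2]
  ]
}}

```text
clock: 10.15
eef_pos: [0.4777, -0.0982, 0.2214]
tool_rot: [0.64, 0.768, -0.002, -0.003]
ft_force: [1.1, 0.8, -0.9]
grip_width: 0.0514
```

Request:
{"op": "carry_out", "data": {
  "moves": [
    [0.4,0,0,0,0.2],
    [0.75,0,0.2,0,0.2],
    [0.75,0,0.43,0,0.2],
    [0.75,0,0.43,0,0.2],
    [0.75,0,0.43,0,0.2]
  ]
}}

```text
clock: 10.65
eef_pos: [0.4702, -0.0244, 0.18]
tool_rot: [0.64, 0.769, -0.0, -0.0]
ft_force: [0.1, -0.1, 0.8]
grip_width: 0.0511
```

```bash
python3 st.py;  python3 snap.py wrist w9; python3 snap.py side s9; python3 -c "
import cv2
a=cv2.imread('pics/s9.png')[180:310,200:360];cv2.imwrite('pics/s9z.png',cv2.resize(a,None,fx=4.5,fy=4.5,interpolation=cv2.INTER_CUBIC))"
```

```text
clk 10.65 tcp [ 0.4702 -0.0244  0.18  ] stand rel O mm [ 60.1  80.4 132.3] yaw 100.47 w 0.0511 F [ 0.1 -0.1  0.8] j6 -0.234
tilt -0.05 -0.02
[-0.052  0.233 -0.209  1.128 -0.    -0.234]
[-0.053  0.233 -0.208  1.128 -0.    -0.234]
```

View pics/w9.png

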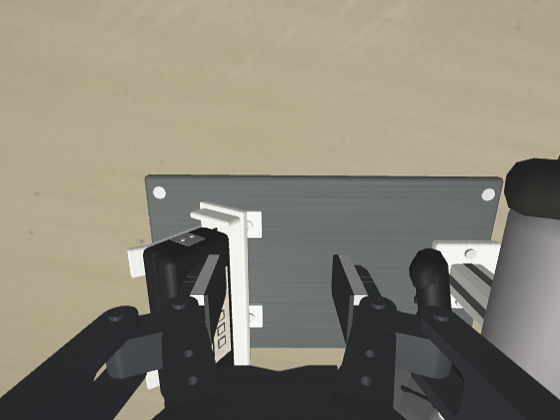

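View pics/s9z.png

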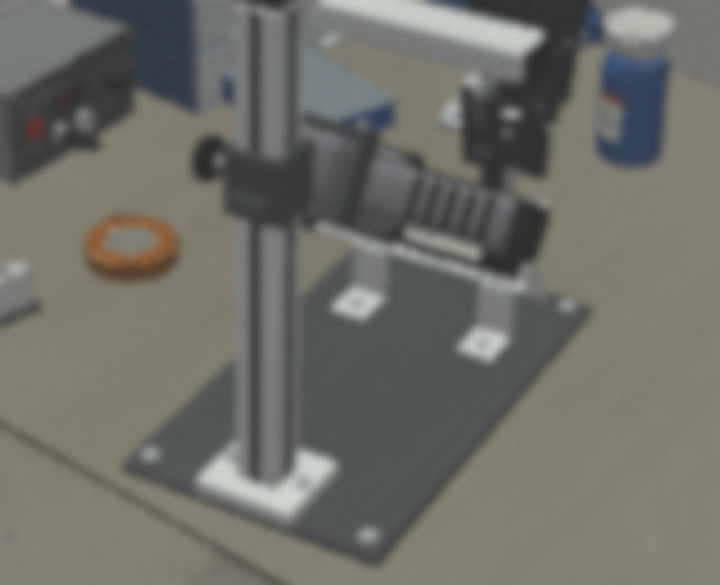

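Request:
{"op": "carry_out", "data": {
  "moves": [
    [0.08,0,0,0,0.2],
    [0.16,0,0,0,0.2],
    [0.2,0,0,0,0.2],
    [0.2,0,0,0,0.2]
  ]
}}

```text
clock: 11.15
eef_pos: [0.467, -0.0067, 0.1814]
tool_rot: [0.64, 0.768, -0.002, 0.003]
ft_force: [-0.3, -9.3, 3.1]
grip_width: 0.051
```

Request:
{"op": "carry_out", "data": {
  "moves": [
    [0.02,0,0,0,0.2],
    [0.04,0,0,0,0.2],
    [0.04,0,0,0,0.2]
  ]
}}

```text
clock: 11.45
eef_pos: [0.4663, -0.004, 0.1817]
tool_rot: [0.64, 0.768, -0.003, 0.004]
ft_force: [-0.6, -12.8, 6.3]
grip_width: 0.0509
```

```bash
python3 st.py;  python3 snap.py wrist w10
```

```text
clk 11.45 tcp [ 0.4663 -0.004   0.1817] stand rel O mm [ 80.8  80.7 134. ] yaw 100.36 w 0.0509 F [ -0.6 -12.8   6.3] j6 -0.184
tilt 0.14 -0.5
[-0.003  0.221 -0.221  1.126 -0.009 -0.184]
```

View pics/w10.png

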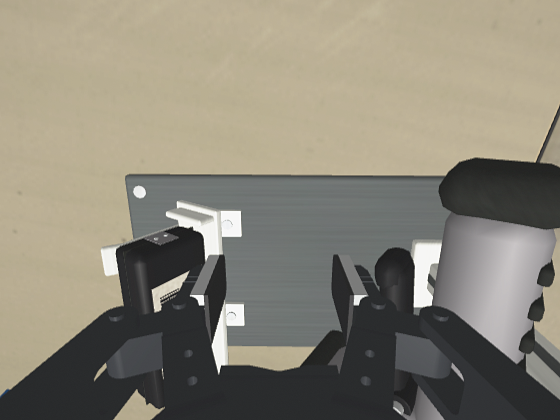

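Request:
{"op": "carry_out", "data": {
  "moves": [
    [0.02,0,0,0,0.2],
    [0.04,0,0,0,0.2],
    [0.05,0,0,0,0.2],
    [0.05,0,0,0,0.2]
  ]
}}

```text
clock: 11.9
eef_pos: [0.4654, -0.0002, 0.182]
tool_rot: [0.641, 0.768, -0.003, 0.005]
ft_force: [-1.1, -15.8, 6.4]
grip_width: 0.0513
```

```bash
python3 st.py;  python3 snap.py wrist w11
```

```text
clk 11.9 tcp [ 4.654e-01 -2.000e-04  1.820e-01] stand rel O mm [ 84.8  80.8 134.3] yaw 100.31 w 0.0513 F [ -1.1 -15.8   6.4] j6 -0.174
tilt 0.16 -0.62
[ 0.006  0.219 -0.223  1.126 -0.011 -0.174]
```

View pics/w11.png

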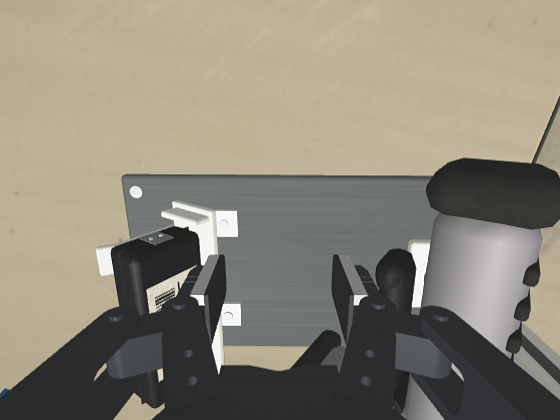

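Request:
{"op": "carry_out", "data": {
  "moves": [
    [0.02,0,0,0,0.2],
    [0.04,0,0,0,0.2],
    [0.04,0,0,0,0.2],
    [0.04,0,0,0,0.2]
  ]
}}

```text
clock: 12.35
eef_pos: [0.4652, 0.0006, 0.1826]
tool_rot: [0.641, 0.767, -0.006, 0.007]
ft_force: [-1.2, -26.9, 11.2]
grip_width: 0.0512
```

```bash
python3 st.py;  python3 snap.py wrist w12; python3 -c "
import cv2
o=[]
for n in ['w10','w11','w12']: o.append(cv2.resize(cv2.imread(f'pics/{n}.png')[150:330,330:560],None,fx=1.15,fy=2,interpolation=cv2.INTER_CUBIC))
cv2.imwrite('pics/t3.png',cv2.hconcat(o))"
```

```text
clk 12.35 tcp [0.4652 0.0006 0.1826] stand rel O mm [ 85.6  80.9 134.9] yaw 100.2 w 0.0512 F [ -1.2 -26.9  11.2] j6 -0.166
tilt 0.24 -1.04
[ 0.012  0.217 -0.224  1.126 -0.018 -0.166]
```

View pics/t3.png

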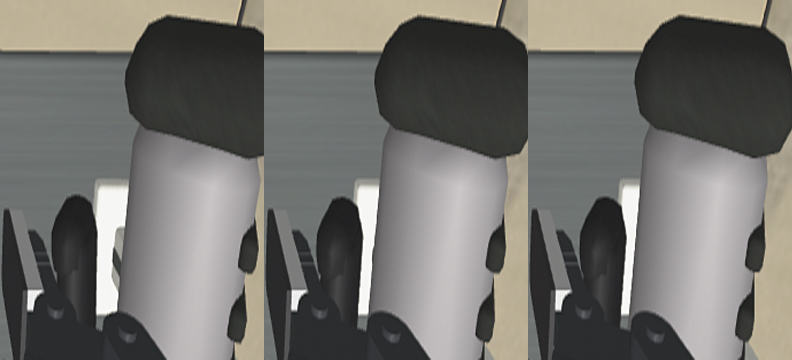

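Request:
{"op": "carry_out", "data": {
  "moves": [
    [0,0,0,0,0.2],
    [0,0,0,0,0.2],
    [0,0,0,0,0.2],
    [0,0,0,0,0.2],
    [-0.1,0,0,0,0.2],
    [-0.35,0,0,0,0.2],
    [-0.35,0,0,0,0.2],
    [-0.35,0,0,0,0.2]
  ]
}}

```text
clock: 13.2
eef_pos: [0.4705, -0.0261, 0.1803]
tool_rot: [0.64, 0.768, 0.0, -0.0]
ft_force: [0.4, -0.8, -0.6]
grip_width: 0.0515
```

```bash
python3 st.py;  python3 snap.py wrist w13
```

```text
clk 13.2 tcp [ 0.4705 -0.0261  0.1803] stand rel O mm [ 58.3  80.4 132.6] yaw 100.42 w 0.0515 F [ 0.4 -0.8 -0.6] j6 -0.238
tilt 0.01 0.04
[-5.500e-02  2.330e-01 -2.100e-01  1.128e+00  1.000e-03 -2.380e-01]
```

View pics/w13.png

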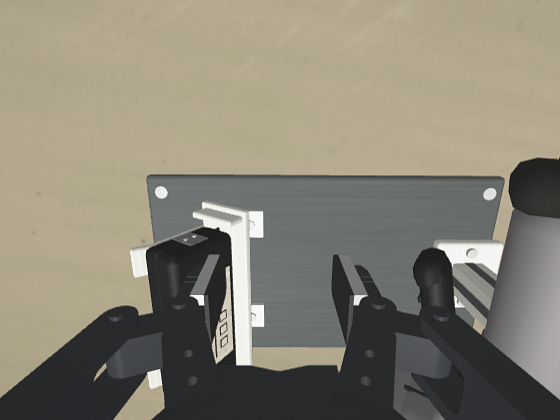

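Run:
```python
from geo import *
m13=pickle.load(open('pics/w13.pkl','rb'));m12=pickle.load(open('pics/w12.pkl','rb'));m10=pickle.load(open('pics/w10.pkl','rb'))
S=scan(0,0,0)
e,d=ray(m13,432,250)
# y=95 plane
t=(.095-(e-S)@ry)/(d@ry); P=e+t*d; q=np.array([(P-S)@rx,(P-S)@ry,(P-S)@rz])*1000; print('tip scanner',q)
for xh in(-8,-5):
  for th in (0,.1,.16,.2,.25):
    v=q[:2]-[xh,34]; c,s=np.cos(th),np.sin(th)
    w=np.array([c*v[0]+s*v[1], -s*v[0]+c*v[1]])+[xh,34]
    print(xh,th,w.round(1),proj(m12,scan(w[0],w[1],q[2])).round(1),proj(m10,scan(w[0],w[1],q[2])).round(1))
```

```text
tip scanner [-23.92056776  95.          -4.50832054]
-8 0 [-23.9  95. ] [[370.3 249. ]] [[381.1 249.4]]
-8 0.1 [-17.8  96.3] [[384.2 249.8]] [[395.4 250.2]]
-8 0.16 [-14.   96.8] [[392.9 251. ]] [[404.4 251.4]]
-8 0.2 [-11.5  96.9] [[398.9 252.1]] [[410.5 252.5]]
-8 0.25 [-8.3 97. ] [[406.5 253.8]] [[418.4 254.2]]
-5 0 [-23.9  95. ] [[370.3 249. ]] [[381.1 249.4]]
-5 0.1 [-17.7  96.6] [[384.3 249.2]] [[395.5 249.6]]
-5 0.16 [-14.   97.2] [[393.1 250. ]] [[404.6 250.4]]
-5 0.2 [-11.4  97.5] [[399.2 250.8]] [[410.8 251.2]]
-5 0.25 [-8.2 97.8] [[407.  252.2]] [[418.8 252.6]]
```

Request:
{"op": "carry_out", "data": {
  "moves": [
    [-0.3,0,-0.3,0,0.2],
    [-0.66,0,-0.6,0,0.5],
    [-0.66,0.1,-0.6,0,0.88],
    [-0.66,0.5,-0.6,0,0.88],
    [-0.66,0.8,-0.6,0,0.88],
    [-0.66,0.8,-0.6,0,0.88],
    [-0.66,0.8,-0.6,0,0.88]
  ]
}}

```text
clock: 13.95
eef_pos: [0.561, -0.0751, 0.2389]
tool_rot: [0.639, 0.769, -0.001, -0.001]
ft_force: [-0.8, -0.2, -0.0]
grip_width: 0.0801
```

```bash
python3 st.py;  python3 snap.py wrist w14;python3 ov.py w14 180 60 430 380 1.85
```

```text
clk 13.95 tcp [ 0.561  -0.0751  0.2389] stand rel O mm [-5.900e+00  1.000e-01  1.912e+02] yaw 100.58 w 0.0801 F [-0.8 -0.2 -0. ] j6 -0.318
tilt -0.14 0.03
[-0.134  0.38   0.155  1.348  0.    -0.318]
```

View pics/w14o.png

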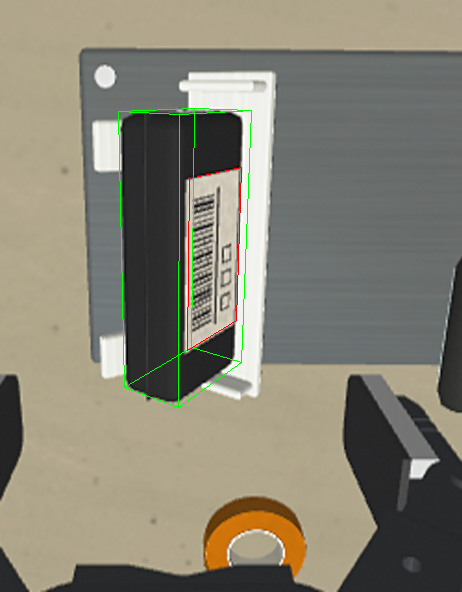

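Request:
{"op": "carry_out", "data": {
  "moves": [
    [-0.02,0,0.4,0,0.88],
    [-0.02,0,0.8,0,0.88],
    [-0.02,0,0.8,0,0.88]
  ]
}}

```text
clock: 14.3
eef_pos: [0.5561, -0.0777, 0.1547]
tool_rot: [0.64, 0.769, -0.003, -0.005]
ft_force: [-0.7, -0.1, 0.2]
grip_width: 0.0803
```

Request:
{"op": "carry_out", "data": {
  "moves": [
    [0,0,0.2,0,0.88],
    [0,0,0.4,0,0.88],
    [0,0,0.53,0,0.88],
    [0,0,0.53,0,0.88],
    [0,0,0.53,0,0.88]
  ]
}}

```text
clock: 14.8
eef_pos: [0.5619, -0.0786, 0.1083]
tool_rot: [0.64, 0.769, 0.0, 0.0]
ft_force: [0.1, -0.6, 0.8]
grip_width: 0.0804
```

```bash
python3 st.py;  python3 snap.py wrist w15
```

```text
clk 14.8 tcp [ 0.5619 -0.0786  0.1083] stand rel O mm [-9.5 -0.3 60.6] yaw 100.47 w 0.0804 F [ 0.1 -0.6  0.8] j6 -0.322
tilt 0.07 -0.01
[-0.139  0.474 -0.056  1.039  0.    -0.322]
```

View pics/w15.png

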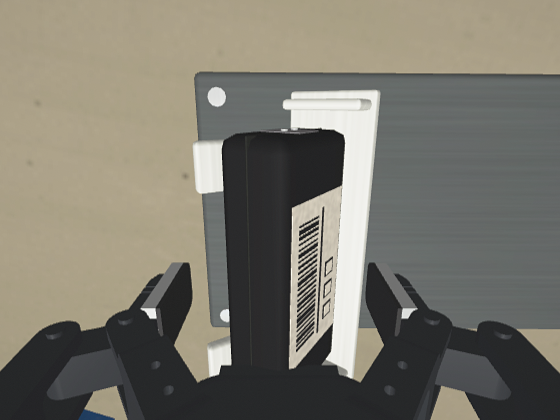

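Request:
{"op": "carry_out", "data": {
  "moves": [
    [0.02,0,0.03,0,0.88],
    [0.045,0,0.03,0,0.74],
    [0.06,0,0.03,0,0.67],
    [0.075,0,0.03,0,0.6],
    [0.09,0,0.02,0,0.53],
    [0.105,0,0.02,0,0.46],
    [0.12,0,0.01,0,0.39],
    [0.135,0,0,0,0.32],
    [0.135,0,0,0,0.32],
    [0.135,0,0,0,0.32]
  ]
}}

```text
clock: 15.85
eef_pos: [0.5609, -0.0728, 0.1102]
tool_rot: [0.642, 0.767, -0.004, 0.007]
ft_force: [-2.1, -18.6, 10.0]
grip_width: 0.0563
```

```bash
python3 st.py;  python3 snap.py wrist w16
```

```text
clk 15.85 tcp [ 0.5609 -0.0728  0.1102] stand rel O mm [-3.6 -0.3 62.5] yaw 100.13 w 0.0563 F [ -2.1 -18.6  10. ] j6 -0.299
tilt 0.3 -0.9
[-0.122  0.466 -0.066  1.032 -0.015 -0.299]
```

View pics/w16.png

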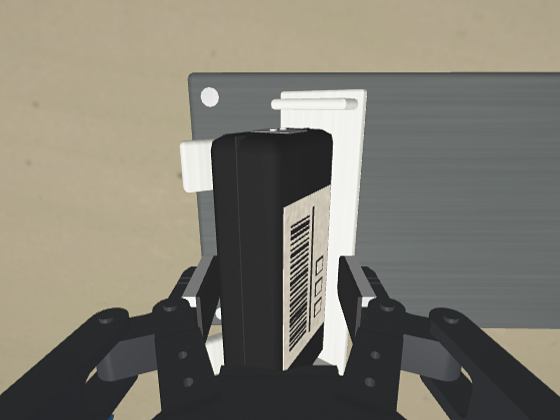

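Request:
{"op": "carry_out", "data": {
  "moves": [
    [-0.1,0,0,0,0.46],
    [-0.12,0,0,0,0.46],
    [-0.12,0,0.06,0,0.46],
    [-0.12,0,0.1,0,0.46],
    [-0.12,0,0.1,0,0.46]
  ]
}}

```text
clock: 16.4
eef_pos: [0.5602, -0.0762, 0.0956]
tool_rot: [0.639, 0.769, -0.001, -0.001]
ft_force: [0.2, 0.9, 0.9]
grip_width: 0.0624
```

```bash
python3 st.py;  python3 snap.py wrist w17; python3 ov.py w17 150 60 430 380 1.85
```

```text
clk 16.4 tcp [ 0.5602 -0.0762  0.0956] stand rel O mm [-6.9  1.  47.9] yaw 100.53 w 0.0624 F [0.2 0.9 0.9] j6 -0.319
tilt -0.17 0.05
[-0.136  0.486 -0.073  1.014  0.    -0.319]
```

View pics/w17o.png

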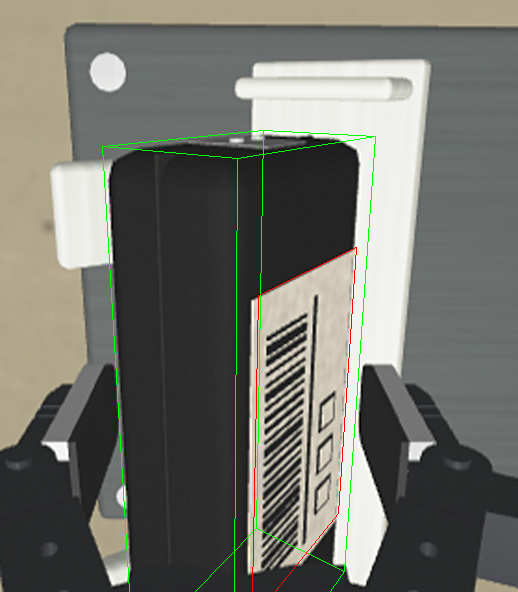

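Request:
{"op": "carry_out", "data": {
  "moves": [
    [0.05,0,0,0,0.46],
    [0.08,0,0,0,0.46],
    [0.09,0,-0.03,0,0.46],
    [0.1,0,-0.06,0,0.46],
    [0.12,0,-0.09,0,0.46],
    [0.14,0,-0.12,0,0.46],
    [0.16,0,-0.14,0,0.46],
    [0.18,0,-0.16,0,0.46],
    [0.2,0,-0.17,0,0.46],
    [0.2,0,-0.17,0,0.46]
  ]
}}

```text
clock: 17.45
eef_pos: [0.5583, -0.0583, 0.1147]
tool_rot: [0.64, 0.769, -0.0, 0.001]
ft_force: [1.1, -8.2, 2.5]
grip_width: 0.0621
```

```bash
python3 st.py;  python3 snap.py wrist w18
```

```text
clk 17.45 tcp [ 0.5583 -0.0583  0.1147] stand rel O mm [11.1 -0.3 67. ] yaw 100.45 w 0.0621 F [ 1.1 -8.2  2.5] j6 -0.285
tilt 0.1 -0.14
[-0.103  0.457 -0.067  1.045 -0.002 -0.285]
```

View pics/w18.png

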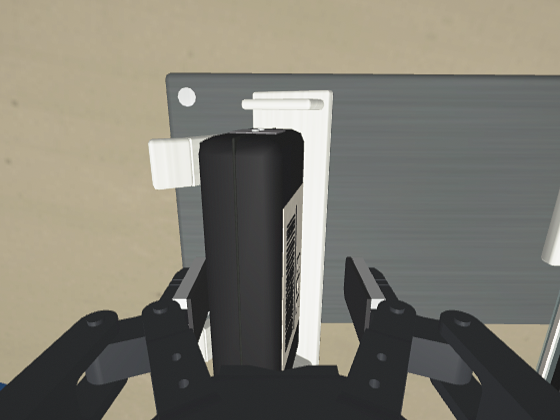

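Request:
{"op": "carry_out", "data": {
  "moves": [
    [0.01,0,0,0,0.38],
    [0.01,0,0,0,0.3],
    [0.01,0,0,0,0.22],
    [0.01,0,0,0,0.14],
    [0.01,0,0,0,0.06],
    [0.02,0,0,0,-0.02],
    [0.02,0,0,0,-0.06],
    [0.02,0,0,0,-0.06]
  ]
}}

```text
clock: 18.3
eef_pos: [0.558, -0.0564, 0.1147]
tool_rot: [0.64, 0.769, -0.0, 0.001]
ft_force: [0.5, -6.3, 3.4]
grip_width: 0.0401
```

```bash
python3 st.py;  python3 snap.py wrist w19
```

```text
clk 18.3 tcp [ 0.558  -0.0564  0.1147] stand rel O mm [13.1 -0.4 67. ] yaw 100.44 w 0.0401 F [ 0.5 -6.3  3.4] j6 -0.282
tilt 0.11 -0.14
[-0.1    0.456 -0.068  1.044 -0.002 -0.282]
```

View pics/w19.png

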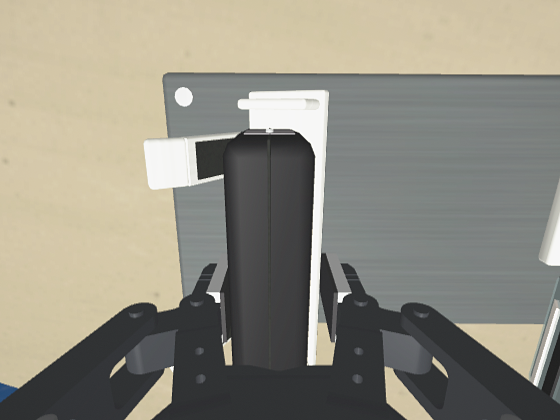

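Adapter is nearly upright (body centred at col ~270 between the pads at 222 and 330). Clamp and lift.

Request:
{"op": "carry_out", "data": {
  "moves": [
    [0,0,0,0,-1],
    [0,0,0,0,-1],
    [0,0,0,0,-1],
    [0,0,0,0,-1],
    [0,0,-0.2,0,-1],
    [-0.1,0,-0.6,0,-1],
    [-0.2,0,-1,0,-1],
    [-0.2,0,-1,0,-1]
  ]
}}

```text
clock: 19.15
eef_pos: [0.564, -0.0751, 0.2196]
tool_rot: [0.64, 0.769, 0.003, 0.004]
ft_force: [1.1, 1.0, -1.4]
grip_width: 0.0315
```

```bash
python3 st.py;  python3 snap.py wrist w20;python3 snap.py side s20; python3 -c "
import cv2
a=cv2.imread('pics/s20.png')[130:310,220:380];cv2.imwrite('pics/s20z.png',cv2.resize(a,None,fx=3.3,fy=3.3,interpolation=cv2.INTER_CUBIC))"
```

```text
clk 19.15 tcp [ 0.564  -0.0751  0.2196] stand rel O mm [ -6.4  -2.9 171.9] yaw 100.48 w 0.0315 F [ 1.1  1.  -1.4] j6 -0.316
tilt 0.58 0.03
[-0.133  0.389  0.108  1.285  0.002 -0.316]
[-0.132  0.391  0.105  1.285  0.002 -0.316]
```

View pics/w20.png

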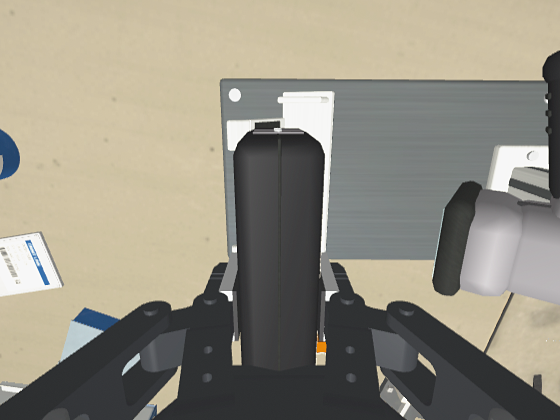

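View pics/s20z.png

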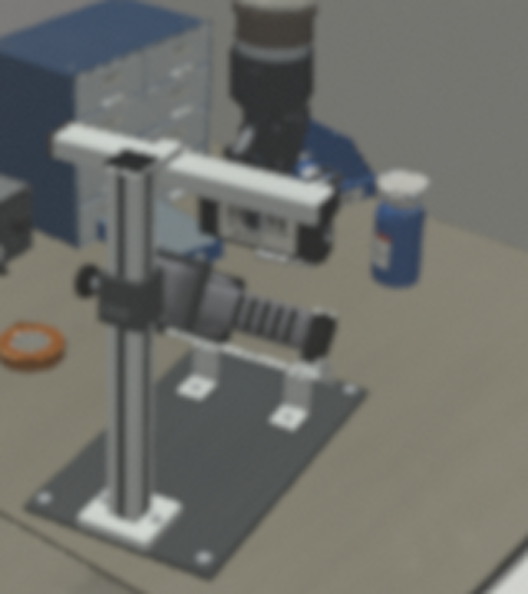

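Request:
{"op": "carry_out", "data": {
  "moves": [
    [-0.2,0,-0.3,0.05,-1],
    [-0.4,0,-0.6,0.14,-1],
    [-0.4,0,-0.6,0.23,-1],
    [-0.4,0,-0.6,0.32,-1],
    [-0.4,0,-0.6,0.41,-1],
    [-0.4,0,-0.6,0.5,-1],
    [-0.4,0,-0.6,0.59,-1],
    [-0.4,0,-0.6,0.68,-1],
    [-0.4,0,-0.6,0.77,-1],
    [-0.4,0,-0.6,0.86,-1],
    [-0.4,0,-0.6,0.95,-1],
    [-0.4,0,-0.6,1,-1],
    [-0.4,0,-0.6,1,-1]
  ]
}}

```text
clock: 20.55
eef_pos: [0.5669, -0.1132, 0.2711]
tool_rot: [0.996, 0.092, -0.003, -0.001]
ft_force: [0.3, -0.3, -2.0]
grip_width: 0.0311
```

Request:
{"op": "carry_out", "data": {
  "moves": [
    [0,0,0,0.09,-1],
    [0,0,0,0.18,-1],
    [0,0,0,0.27,-1],
    [0,0,0,0.36,-1],
    [0,0,0,0.45,-1],
    [0,0,0,0.54,-1],
    [0,0,0,0.63,-1],
    [0,0,0,0.72,-1],
    [0,0,0,0.81,-1],
    [0,0,0,0.9,-1],
    [0,0,0,0.99,-1],
    [0,0,0,1,-1],
    [0,0,0,1,-1],
    [0,0,0,1,-1]
  ]
}}

```text
clock: 21.95
eef_pos: [0.5679, -0.1142, 0.2734]
tool_rot: [0.77, -0.639, -0.001, 0.0]
ft_force: [0.7, 0.4, -2.7]
grip_width: 0.0316
```

```bash
python3 st.py;  python3 snap.py wrist w21
```

```text
clk 21.95 tcp [ 0.5679 -0.1142  0.2734] stand rel O mm [-4.560e+01  2.000e-01  2.257e+02] yaw -79.37 w 0.0316 F [ 0.7  0.4 -2.7] j6 2.757
tilt -0.08 0.03
[-0.199  0.397  0.268  1.443  0.     2.758]
```

View pics/w21.png

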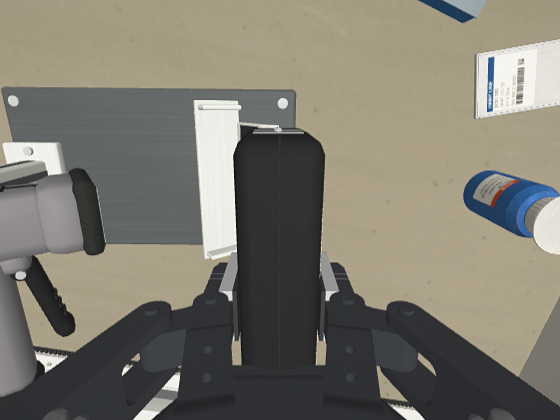

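Request:
{"op": "carry_out", "data": {
  "moves": [
    [-0.3,0,0.1,0.005,-1],
    [-0.5,0,0.4,0.005,-1],
    [-0.5,0,0.8,0.005,-1],
    [-0.5,0,0.95,0.005,-1],
    [-0.5,0,0.95,0.005,-1]
  ]
}}

```text
clock: 22.5
eef_pos: [0.5568, -0.0648, 0.1759]
tool_rot: [0.767, -0.642, -0.003, 0.002]
ft_force: [-0.2, -0.1, -2.5]
grip_width: 0.0311
```

Request:
{"op": "carry_out", "data": {
  "moves": [
    [0,0,0.2,0,-1],
    [0,0,0.4,0,-1],
    [0,0,0.52,0,-1],
    [0,0,0.52,0,-1],
    [0,0,0.52,0,-1]
  ]
}}

```text
clock: 23.0
eef_pos: [0.5598, -0.0655, 0.1281]
tool_rot: [0.766, -0.643, 0.001, -0.0]
ft_force: [-1.0, -0.5, -1.7]
grip_width: 0.0311
```

```bash
python3 st.py;  python3 snap.py wrist w22
```

```text
clk 23.0 tcp [ 0.5598 -0.0655  0.1281] stand rel O mm [ 3.8 -0.4 80.4] yaw -79.97 w 0.0311 F [-1.  -0.5 -1.7] j6 2.85
tilt 0.08 -0.01
[-0.116  0.448 -0.041  1.079  0.     2.85 ]
```

View pics/w22.png

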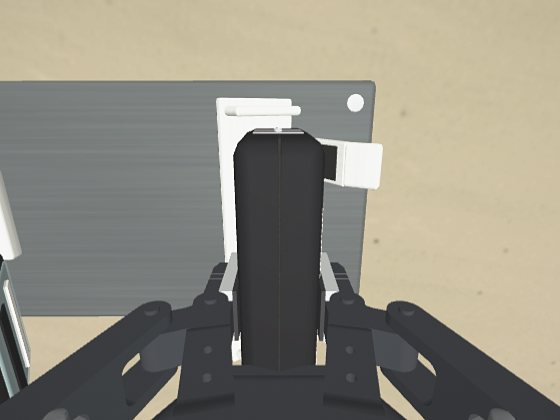

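Request:
{"op": "carry_out", "data": {
  "moves": [
    [0,0,0.05,0,-1],
    [0,0,0.1,0,-1],
    [0,0,0.1,0,-1],
    [0,0,0.1,0,-1]
  ]
}}

```text
clock: 23.45
eef_pos: [0.5589, -0.0653, 0.117]
tool_rot: [0.766, -0.643, -0.0, 0.0]
ft_force: [-0.6, -0.4, -3.0]
grip_width: 0.0315
```

Request:
{"op": "carry_out", "data": {
  "moves": [
    [0,0,0.01,0,-1],
    [0,0,0.03,0,-1],
    [0,0,0.03,0,-1]
  ]
}}

```text
clock: 23.75
eef_pos: [0.5589, -0.0653, 0.1138]
tool_rot: [0.766, -0.643, -0.0, 0.0]
ft_force: [0.2, 0.4, -2.5]
grip_width: 0.0313
```

```bash
python3 st.py
```

```text
clk 23.75 tcp [ 0.5589 -0.0653  0.1138] stand rel O mm [ 4.1  0.4 66.1] yaw -79.98 w 0.0313 F [ 0.2  0.4 -2.5] j6 2.85
tilt -0.03 0.0
```

Request:
{"op": "carry_out", "data": {
  "moves": [
    [0,0,0.01,0,-1],
    [0,0,0.03,0,-1],
    [0,0,0.03,0,-1]
  ]
}}

```text
clock: 24.05
eef_pos: [0.5597, -0.0661, 0.1122]
tool_rot: [0.766, -0.643, 0.001, 0.0]
ft_force: [-0.3, -2.3, 3.2]
grip_width: 0.0313
```

```bash
python3 st.py
```

```text
clk 24.05 tcp [ 0.5597 -0.0661  0.1122] stand rel O mm [ 3.2 -0.3 64.5] yaw -79.99 w 0.0313 F [-0.3 -2.3  3.2] j6 2.85
tilt 0.11 -0.11
```

Request:
{"op": "carry_out", "data": {
  "moves": [
    [0,0,-0.01,0,-0.2],
    [0,0,-0.03,0,0.2],
    [0.03,0,-0.04,0,0.2],
    [0.06,0,-0.05,0,0.2],
    [0.09,0,-0.06,0,0.2],
    [0.12,0,-0.07,0,0.2],
    [0.15,0,-0.08,0,0.2],
    [0.18,0,-0.08,0,0.2],
    [0.2,0,-0.08,0,0.2],
    [0.2,0,-0.08,0,0.2]
  ]
}}

```text
clock: 25.05
eef_pos: [0.5628, -0.086, 0.1192]
tool_rot: [0.766, -0.643, 0.001, 0.001]
ft_force: [0.3, -0.6, -0.6]
grip_width: 0.0514
```

```bash
python3 st.py;  python3 snap.py wrist w23; python3 ov.py w23 130 60 430 380 1.85
```

```text
clk 25.05 tcp [ 0.5628 -0.086   0.1192] stand rel O mm [-16.9   0.2  71.5] yaw -80.01 w 0.0514 F [ 0.3 -0.6 -0.6] j6 2.817
tilt 0.03 -0.11
[-1.510e-01  4.680e-01 -3.700e-02  1.066e+00 -2.000e-03  2.817e+00]
```

View pics/w23o.png

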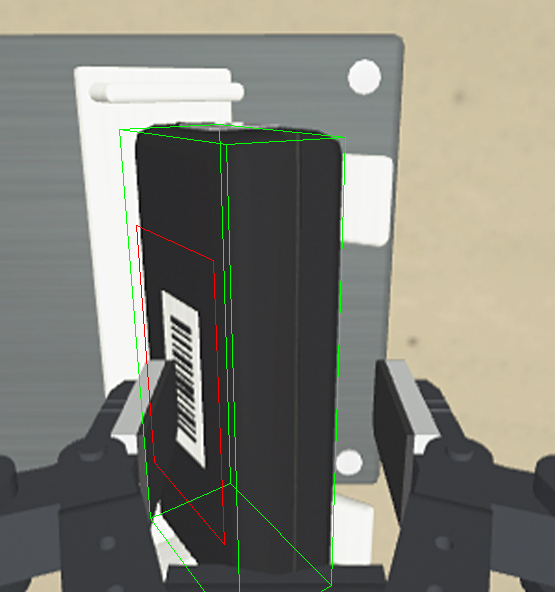

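Request:
{"op": "carry_out", "data": {
  "moves": [
    [0,0,-0.2,0,0.2],
    [0,0,-0.6,0,0.2],
    [0,0,-1,0,0.2],
    [0,0,-1,0,0.2]
  ]
}}

```text
clock: 25.5
eef_pos: [0.5658, -0.0864, 0.225]
tool_rot: [0.766, -0.643, 0.005, -0.002]
ft_force: [1.0, -0.1, 0.2]
grip_width: 0.0513
```

```bash
python3 st.py;  python3 snap.py wrist w24; python3 ov.py w24 130 60 430 380 1.85
```

```text
clk 25.5 tcp [ 0.5658 -0.0864  0.225 ] stand rel O mm [-17.9  -2.7 177.3] yaw -80.02 w 0.0513 F [ 1.  -0.1  0.2] j6 2.817
tilt 0.63 -0.2
[-1.510e-01  3.920e-01  1.280e-01  1.299e+00 -2.000e-03  2.817e+00]
```

View pics/w24o.png

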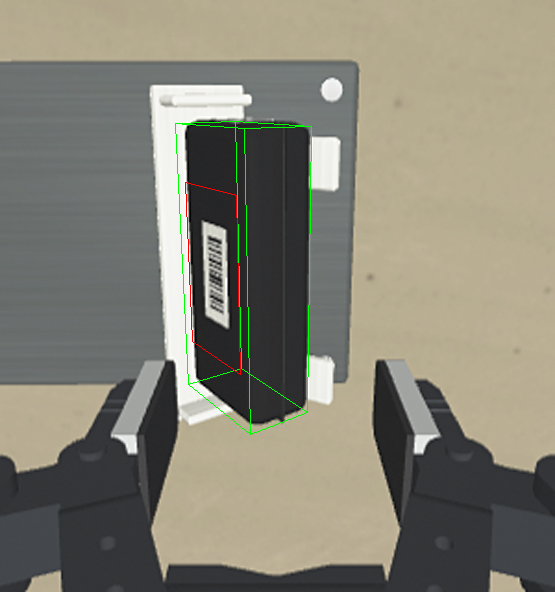

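Request:
{"op": "carry_out", "data": {
  "moves": [
    [0.3,0,-0.5,-0.05,0.2],
    [0.3,0,-0.5,-0.14,0.2],
    [0.3,0,-0.5,-0.23,0.2],
    [0.3,0,-0.5,-0.32,0.2],
    [0.3,0,-0.5,-0.41,0.2],
    [0.3,0,-0.5,-0.5,0.2],
    [0.3,0,-0.5,-0.59,0.2],
    [0.3,0,-0.5,-0.68,0.2],
    [0.3,0,-0.5,-0.77,0.2],
    [0.3,0,-0.5,-0.86,0.2],
    [0.3,0,-0.5,-0.95,0.2],
    [0.3,0,-0.5,-1,0.2],
    [0.3,0,-0.5,-1,0.2]
  ]
}}

```text
clock: 26.85
eef_pos: [0.5671, -0.115, 0.2671]
tool_rot: [0.996, 0.087, -0.002, 0.0]
ft_force: [0.7, 0.2, 0.1]
grip_width: 0.0511
```

Request:
{"op": "carry_out", "data": {
  "moves": [
    [0,0,0,-0.09,0.2],
    [0,0,0,-0.18,0.2],
    [0,0,0,-0.27,0.2],
    [0,0,0,-0.36,0.2],
    [0,0,0,-0.45,0.2],
    [0,0,0,-0.54,0.2],
    [0,0,0,-0.63,0.2],
    [0,0,0,-0.72,0.2],
    [0,0,0,-0.81,0.2],
    [0,0,0,-0.9,0.2],
    [0,0,0,-0.99,0.2],
    [0,0,0,-1,0.2],
    [0,0,0,-1,0.2]
  ]
}}

```text
clock: 28.15
eef_pos: [0.5675, -0.1148, 0.2682]
tool_rot: [0.644, 0.765, -0.001, -0.001]
ft_force: [0.5, -0.2, -0.7]
grip_width: 0.0516
```

```bash
python3 st.py
```

```text
clk 28.15 tcp [ 0.5675 -0.1148  0.2682] stand rel O mm [-46.1   0.7 220.5] yaw 99.82 w 0.0516 F [ 0.5 -0.2 -0.7] j6 -0.371
tilt -0.08 -0.01
```

Request:
{"op": "carry_out", "data": {
  "moves": [
    [0,-0.4,0,0.003,0.2],
    [0,-0.8,0,0.003,0.2],
    [0.4,-0.8,0.3,0.003,0.2],
    [0.8,-0.8,0.6,0.003,0.2],
    [1,-0.8,0.87,0.003,0.2],
    [1,-0.8,0.87,0.003,0.2],
    [1,-0.8,0.87,0.003,0.2]
  ]
}}

```text
clock: 28.85
eef_pos: [0.4714, -0.03, 0.182]
tool_rot: [0.645, 0.764, -0.001, -0.0]
ft_force: [0.2, 0.3, 0.4]
grip_width: 0.0505
```

```bash
python3 st.py;  python3 snap.py wrist w25
```

```text
clk 28.85 tcp [ 0.4714 -0.03    0.182 ] stand rel O mm [ 54.4  80.2 134.3] yaw 99.71 w 0.0505 F [0.2 0.3 0.4] j6 -0.233
tilt -0.05 -0.03
[-6.400e-02  2.340e-01 -2.010e-01  1.134e+00 -1.000e-03 -2.330e-01]
```

View pics/w25.png

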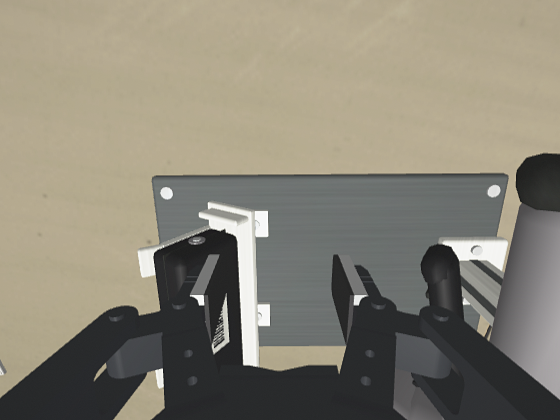

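Request:
{"op": "carry_out", "data": {
  "moves": [
    [0.1,0,-0.01,-0.005,0.2],
    [0.2,0,-0.01,-0.005,0.2],
    [0.26,0,-0.01,-0.005,0.2],
    [0.3,0,-0.01,-0.005,0.2],
    [0.34,0,-0.01,-0.005,0.2],
    [0.37,0,-0.01,-0.005,0.2],
    [0.39,0,-0.01,-0.005,0.2],
    [0.39,0,-0.01,-0.005,0.2],
    [0.39,0,-0.01,-0.005,0.2],
    [0.39,0,-0.01,-0.005,0.2],
    [0.39,0,-0.01,-0.005,0.2],
    [0.39,0,-0.01,-0.005,0.2]
  ]
}}

```text
clock: 30.1
eef_pos: [0.4664, 0.0018, 0.1858]
tool_rot: [0.643, 0.766, -0.005, 0.007]
ft_force: [-1.8, -22.1, 10.5]
grip_width: 0.0511
```

```bash
python3 st.py;  python3 snap.py wrist w26
python3 - <<'E'
from geo import *
m=pickle.load(open('pics/w26.pkl','rb')); q=np.array([-23.92,95,-4.5])
for th in (0,.1,.16,.2):
    v=q[:2]-[-6,34]; c,s=np.cos(th),np.sin(th)
    w=np.array([c*v[0]+s*v[1],-s*v[0]+c*v[1]])+[-6,34]; print(th,proj(m,scan(w[0],w[1],q[2])).round(1))
E
```

```text
clk 30.1 tcp [0.4664 0.0018 0.1858] stand rel O mm [ 86.5  79.6 138.1] yaw 99.91 w 0.0511 F [ -1.8 -22.1  10.5] j6 -0.16
tilt 0.28 -0.91
[ 0.013  0.216 -0.216  1.133 -0.016 -0.16 ]
0 [[366.5 242.8]]
0.1 [[380.1 243. ]]
0.16 [[388.7 243.8]]
0.2 [[394.6 244.6]]
```

View pics/w26.png

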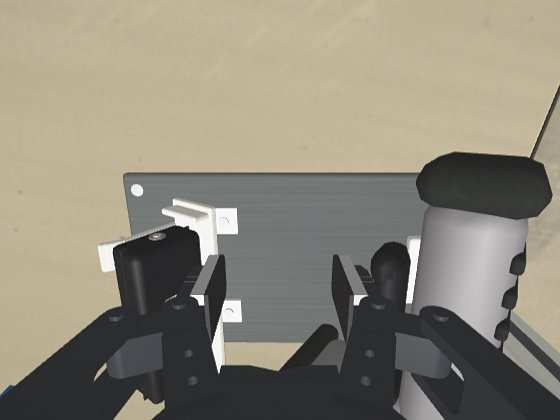

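Request:
{"op": "carry_out", "data": {
  "moves": [
    [0.02,0,0,0,0.2],
    [0.04,0,0,0,0.2],
    [0.04,0,0,0,0.2],
    [0.04,0,0,0,0.2],
    [0.04,0,0,0,0.2],
    [0.04,0,0,0,0.2],
    [0.04,0,0,0,0.2],
    [0.04,0,0,0,0.2]
  ]
}}

```text
clock: 30.95
eef_pos: [0.4661, 0.0023, 0.186]
tool_rot: [0.644, 0.765, -0.007, 0.01]
ft_force: [-1.2, -33.2, 10.4]
grip_width: 0.0511
```

```bash
python3 st.py; python3 snap.py wrist w27; python3 -c "
import cv2
cv2.imwrite('pics/w27z.png',cv2.resize(cv2.imread('pics/w27.png')[200:330,330:530],None,fx=4,fy=4,interpolation=cv2.INTER_CUBIC))"
python3 - <<'E'
from geo import *
m=pickle.load(open('pics/w27.pkl','rb')); q=np.array([-23.92,95,-4.5])
for th in (0,.1,.16,.2):
    v=q[:2]-[-6,34]; c,s=np.cos(th),np.sin(th)
    w=np.array([c*v[0]+s*v[1],-s*v[0]+c*v[1]])+[-6,34]; print(th,((proj(m,scan(w[0],w[1],q[2]))-[330,200])*4).round(1))
E
```

```text
clk 30.95 tcp [0.4661 0.0023 0.186 ] stand rel O mm [ 87.1  79.7 138.3] yaw 99.77 w 0.0511 F [ -1.2 -33.2  10.4] j6 -0.151
tilt 0.34 -1.36
[ 0.019  0.215 -0.217  1.133 -0.024 -0.151]
0 [[142.3 172.1]]
0.1 [[196.4 172.9]]
0.16 [[230.6 176. ]]
0.2 [[254.1 179.3]]
```

View pics/w27z.png

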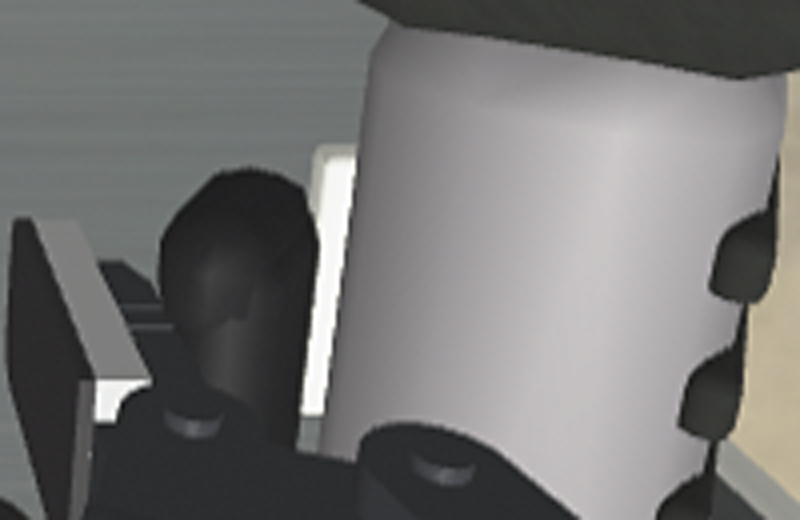

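Request:
{"op": "carry_out", "data": {
  "moves": [
    [-0.1,0,0,0,0.2],
    [-0.4,0,0,0,0.2],
    [-0.6,0,0,0,0.2],
    [-0.6,0,-0.3,0,0.2],
    [-0.8,0,-0.7,0,0.2],
    [-0.9,0.3,-0.9,0,0.2],
    [-0.9,0.6,-0.9,0,0.2],
    [-0.9,0.6,-0.9,0,0.2],
    [-0.9,0.6,-0.9,0,0.2]
  ]
}}

```text
clock: 31.9
eef_pos: [0.5393, -0.0652, 0.2728]
tool_rot: [0.641, 0.767, -0.0, -0.0]
ft_force: [0.2, -0.2, 0.8]
grip_width: 0.0512
```

```bash
python3 st.py;  python3 snap.py wrist w28; python3 ov.py w28 100 40 540 380 1.75; python3 snap.py top t28; python3 -c "
import cv2
cv2.imwrite('pics/t28z.png',cv2.resize(cv2.imread('pics/t28.png')[150:290,220:420],None,fx=4,fy=4,interpolation=cv2.INTER_CUBIC))"
```

```text
clk 31.9 tcp [ 0.5393 -0.0652  0.2728] stand rel O mm [  7.7  19.7 225.1] yaw 100.22 w 0.0512 F [ 0.2 -0.2  0.8] j6 -0.299
tilt -0.06 0.01
[-0.121  0.321  0.157  1.408  0.    -0.299]
[-0.121  0.321  0.156  1.408  0.    -0.299]
```

View pics/w28o.png

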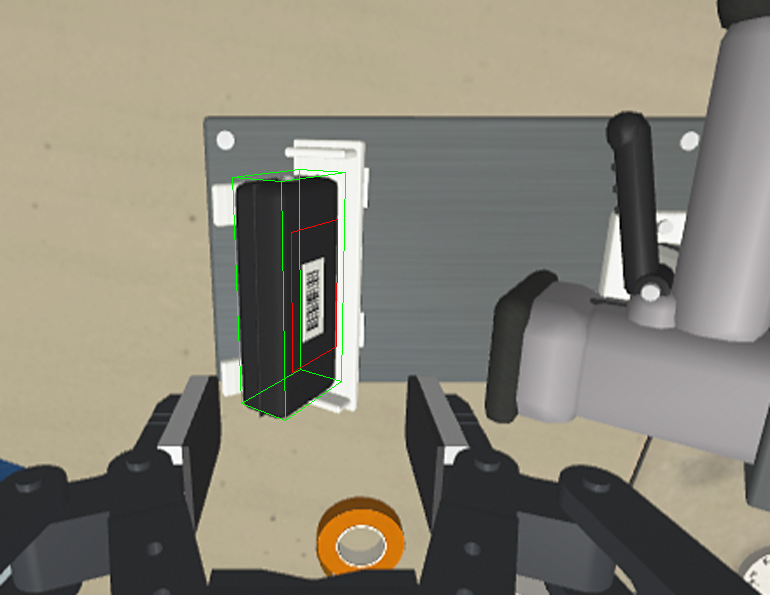

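View pics/t28z.png

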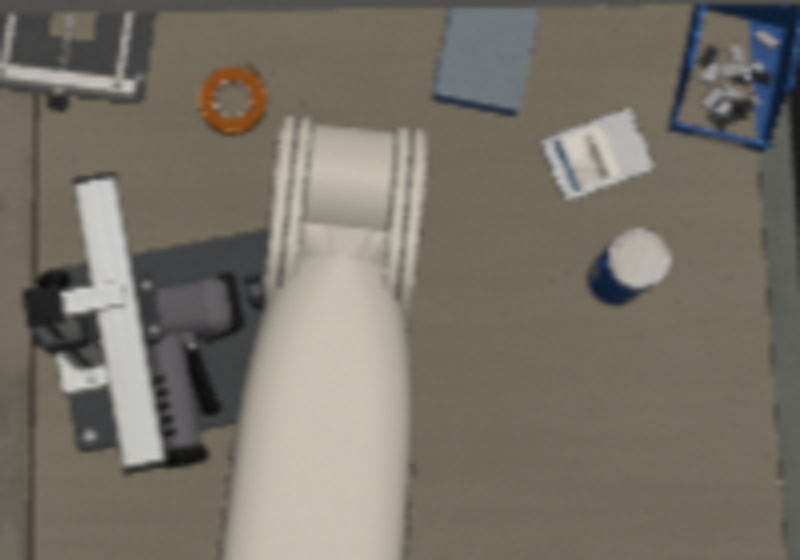

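```bash
python3 -c "
from workcell import bot,order
print(bot.get_obs()['ft_force']); print(order.job_done())"
```

```text
[ 1.08868635  0.19976723 -0.32559727]
the job is handed in; nothing more can be done
None
```

The adapter was booked in on both sides and I handed the job in at about 32 s on the robot clock. `order.job_done()` gives no verdict, so what follows is from my own checks.

- **How I did it:** the moves only allow turning about the tool's own axis, so the gripper could not be tilted like the scanner. I set the adapter upright in the rest's corner and tipped it back with a finger. I worked the trigger by pushing it sideways with the back of one finger, not with a two-finger squeeze.
- **Label side:** the overlay of the model on the camera picture matched the seated pose within about 2 mm. I held the trigger at its stop, with about 27 N of force and an angle of about 0.19 rad from the picture. It was back out in the next view.
- **Turning it round:** my first try at standing the adapter up jammed on friction at about 19 N and did not disturb it. The second try, lifting while pushing, worked. I then clamped it, turned it 180° and tipped it back with the tag to the scanner.
- **Tag side:** I pressed the trigger to the stop again and held it for over half a second, with about 33 N of force and an angle of about 0.19 rad.
- **Last check:** the adapter was seated with the tag about 2 mm from where the model puts it, and the trigger was out. The gripper was clear, with the measured force close to zero. The bottle and tape looked unmoved in the top picture. I did not check the dish on its own, but the arm never went near it.

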